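# Level the drying table, set the sample dishes in a row and lay the retaining bar over them

## Robot

A 6-joint arm with a two-finger parallel gripper is mounted at the origin on the work surface. World frame = base frame: x ahead of the robot, y to its left, z up, the work surface at z = 0. Lengths are in mm, angles in rad, forces in N, time in s.
With the tool pointing down it reaches from about 300 to 775 mm from the base axis. Payload 14.6 kg.
Tool frame: the origin (TCP) lies midway between the tips of the shut fingers; the grasp point (between the pads) lies 19 mm behind it; z points along the fingers, y is the direction in which the jaws open and shut (so a half turn about z gives the same grasp; the last joint's range is limited). The gripper opens to 94 mm and grips with 3 to 60 N. Pads are 16 mm wide; open, the fingers measure 119 mm over their backs; the gripper's body (75 mm by 177 mm) begins 78 mm behind the grasp point.
Start: joints at [-1.255, 0.3, 1.521, -0, 1.321, -0.067], TCP at [205.428, -510.185, 205.446] pointing down, gripper open.
Joint ranges: [-3.03, 3.03], [-0.79, 2.21], [0.23, 2.52], [-1.04, 4.18], [0, 3.07], [-2.55, 2.55]. Speed limits (rad/s): [2.22, 2.22, 2.57, 3.14, 3.14, 3.14].

## Interface

Orientations are given as [roll, pitch, yaw] about the fixed x, y, z axes, in that order (R = Rz(yaw) Ry(pitch) Rx(roll)).
In Python, from cell import manip, camera gives the robot as it stands. The module is installed in compiled form; this text tells all that it offers.
- The arm moves only by the tool jog_arm, never from a script. Its argument "commands" is a list of rows, each a list of 7 numbers: the shift along the world's x, y, z in units of 1 m (1.0 is 1 m), then the turn, a rotation vector about the world's x, y, z in units of 120 degrees (1.0 is 120 degrees), then the opening, from 0 (shut) to 1 (fully open). In form: [[x, y, z, ax, ay, az, grip], ...]. A call has exactly 10 rows; each row is the pose to reach, as a shift and turn from the pose commanded when the call began; what a row does not reach only later rows make up. A row lasts 1/8 s, in which the tool goes at most 62.5 mm and 10.7 degrees, less where a joint would pass 70% of its speed; a pose out of reach is approached as far as the arm can. A call with a number of a shift or a turn outside -1 to 1 is refused whole. A call with a gripper value outside its range is refused whole. The fingers move at their own pace and stop on an object; "grip_force" is the grip in N (left out, the last holds). Time passes only in rows, so rows that repeat a pose let the fingers close, or fill a call up. It gives the time, the measured TCP pose, the force and the opening at its end, in the units of the state.
- manip.read_state(): the state, without advancing time (a new reading comes with each control period).
- camera(name): name is "scene" or "top" or "wrist"; returns a dict with "pixels" (384x512x3 uint8, blue, green, red), "vertical_fov" (degrees; the focal length in pixels is half the picture's height over the tangent of half this angle, whatever the lens; pixels are square), "cx", "cy" (the principal point, pixels), "k1" (the pictures are not rectified: a ray, as slopes to the right and down, at radius r is drawn at 1 + k1 r^2 times it, then the intrinsics apply), "rvec" (rotation vector, rad) and "tvec" (3), from world to camera coordinates, as OpenCV has them. Camera axes: x right, y down, z forward; pixel columns grow to the right and rows downward; lengths in mm; the calibration is good to about 2 mm. A picture is of the moment at which its call begins. There is no depth.
- manip.sign_off(): hands the job in, once; it reports no verdict.
The state is a dict: "clock": time; "joints": joint angles; "qd": joint speeds; "effort": joint torques, N m; "eef_pos": TCP position; "eef_rot": TCP orientation; "wrist_force": force on the tool from outside, world axes, zero at the start; "moment": the same for the moment, N m; "finger_gap": finger opening in mm.
Only numpy, scipy, OpenCV 4.12 (cv2) and the standard library are available. Lean on these libraries where they do the work, as an engineer would, in place of code of your own. Each camera call takes 0.05 s, during which the arm holds its last target.

## Task

First turn the two black foot-screw knobs of the levelling table until the bubble sits inside the small ring of its round vial. Then stand every lidded white-topped sample dish that is out on the bench upright on the grey strip of the platform, in a row between the two forked posts, and lastly lay the square aluminium bar across both posts, down in their forks and roughly centred, with the platform still level. Leave the other things on the bench alone.

Things in the scene. Friction and masses are not known exactly. Their poses are not given: they have to be found in the camera images.
- platform: the aluminium platform plate, 230 mm (x) by 330 mm (y) by 10 mm, its top about 55 mm above the bench; x points away from the robot, y to the left, z is the plate's normal (vertical when level). The origin is at the pivot foot under its near right corner. The plate tilts about that pivot and starts 1.5 to 3.5 degrees off level
- row (a point): centre of the grey strip on the platform's top surface, 44 mm wide along x and 236 mm long along y; the axes are the platform's. The dishes stand on this strip
- fork_left (a point): bottom of the fork in the left post (40 mm above the platform top, 130 mm to the left (+y) of the strip's centre). The fork is open at the top and along y; its slot is 26 mm wide (x) and 17 mm deep; the post is 46 mm by 14 mm (y) and 57 mm tall in all
- fork_right (a point): the same for the right post, 130 mm to the right (-y)
- vial (a point): centre of the round bubble vial's top, on the platform's far left corner: dark housing of 60 mm diameter, 10 mm tall, yellow-green face with a black ring of 21 mm diameter; axes are the platform's. The platform counts as level when the bubble is wholly inside the ring, that is within 3 mm of this centre
- bubble (a point): centre of the whitish bubble, 14 mm diameter, in the vial. It moves from the vial's centre towards the higher side by 0.33 mm per mrad of tilt (about 19 mm off is the most it can start)
- knob_far_grip (a point): foot screw, far right corner: black fluted round knob, 36 mm diameter, 24 mm tall, vertical axis, about +-4 rad of travel about level, 0.07 N m friction, stays where left. Point: on the axis half-way up, 34 mm above the level platform top. Held by the base, it does not rise as it turns. Clockwise from above raises this corner 3.2 mm per rad and moves the bubble 5.6 mm per rad to the platform's +x
- knob_near_grip (a point): foot screw, near left corner: black fluted round knob, 36 mm diameter, 24 mm tall, vertical axis, about +-4 rad of travel about level, 0.07 N m friction, stays where left. Point: on the axis half-way up, 34 mm above the level platform top. Held by the base, it does not rise as it turns. Clockwise from above raises this corner 3.2 mm per rad and moves the bubble 3.9 mm per rad to +y
- dish1_mid (a point): round lidded sample dish, clear glass below and a white lid above, 42 mm diameter, 30 mm tall, 90 g, starts upright on the bench; this point is its centre, 15 mm above its underside, z up. Three or all four of the dishes are present
- dish2_mid (a point): round lidded sample dish, clear glass below and a white lid above, 42 mm diameter, 30 mm tall, 90 g, starts upright on the bench; this point is its centre, 15 mm above its underside, z up. Three or all four of the dishes are present
- dish3_mid (a point): round lidded sample dish, clear glass below and a white lid above, 42 mm diameter, 30 mm tall, 90 g, starts upright on the bench; this point is its centre, 15 mm above its underside, z up. Three or all four of the dishes are present
- dish4_mid (a point): round lidded sample dish, clear glass below and a white lid above, 42 mm diameter, 30 mm tall, 90 g, starts upright on the bench; this point is its centre, 15 mm above its underside, z up. Three or all four of the dishes are present
- bar_mid (a point): the retaining bar's centre: square aluminium bar 14 by 14 mm, 300 mm long along its own y, black rubber sleeves on its ends, 160 g, lying on the bench with z up; this point is 7 mm above its underside. Laid in the forks its underside is 40 mm above the platform, 10 mm above the dish lids
- dish1: dish 1 as a whole; origin at the centre of its underside
- dish2: dish 2 as a whole; origin at the centre of its underside
- dish3: dish 3 as a whole; origin at the centre of its underside
- dish4: dish 4 as a whole; origin at the centre of its underside
- bar: the bar as a whole; origin at the centre of its underside
- bung: bystander: red-brown rubber bung, 40 mm wide at the top, 34 mm tall; origin under its centre
- jar: bystander: small amber jar with black cap, 38 mm diameter, 48 mm tall; origin under its centre
There are look-alikes about, which are no part of the job. What is shaped like the dish2 but blue or turquoise is not meant.

How it is judged (in metres and radians):
On the way, in this order (a step that is already met when the one before it is completed fails the run):
1. the platform is level: the bubble is inside the ring (angle between platform's own z axis and vertical below 0.01 rad), for 0.5 s.
2. every dish present stands upright on the strip between the posts (x of dish1_mid in the frame of row between -0.02 and 0.02 m and y of dish1_mid in the frame of row between -0.105 and 0.105 m and z of dish1_mid in the frame of row between 0.01 and 0.02 m and angle between each of dish1_mid, dish2_mid, dish3_mid, dish4_mid's own z axis and vertical below 0.1 rad and x of dish2_mid in the frame of row between -0.02 and 0.02 m and y of dish2_mid in the frame of row between -0.105 and 0.105 m and z of dish2_mid in the frame of row between 0.01 and 0.02 m and x of dish3_mid in the frame of row between -0.02 and 0.02 m and y of dish3_mid in the frame of row between -0.105 and 0.105 m and z of dish3_mid in the frame of row between 0.01 and 0.02 m and x of dish4_mid in the frame of row between -0.02 and 0.02 m and y of dish4_mid in the frame of row between -0.105 and 0.105 m and z of dish4_mid in the frame of row between 0.01 and 0.02 m), for 0.2 s.
3. the bar lies in both forks (x of bar_mid in the frame of row between -0.009 and 0.009 m and y of bar_mid in the frame of row between -0.013 and 0.013 m and z of bar_mid in the frame of row between 0.043 and 0.051 m and angle between the y axis of bar_mid and the y axis of row, either way round below 0.08 rad), for 0.2 s.
At the end, for the whole second after the job is handed in: platform within 0.010 rad of level (bubble within 3 mm of the vial's centre); every dish present upright on the platform, its centre within 20 mm of the strip's centre line and 105 mm of its middle; the bar in both forks, centred within 13 mm lengthwise; all at rest (all of step 2 and all of step 3 and angle between platform's own z axis and vertical below 0.01 rad and linear speed of each of dish1, dish2, dish3, dish4, bar below 0.02 m/s); the robot touches nothing.
It fails at once if a bystander (bung or jar) is pushed more than 40 mm or knocked over (distance of any of bung, jar from where it was at the start of the episode above 0.04 m or angle between any of bung, jar's own z axis and vertical above 0.6 rad).
Of dish1, dish2, dish3, dish4 only 3 to 4 are there at a start; the rules pass over those that are not, and their reading is None.
At some moment in a run one of dish1, dish2, dish3, dish4 may be knocked a few centimetres aside while the robot is not near it.
It also fails if it takes over 210 s, if anything falls off the work surface, if the arm or the gripper's body presses on something with over 40 N, if the wrist force passes 120 N, or if a joint passes its speed limit or range.

## Working session

There is one attempt and no reset: what is moved stays moved. The work goes in short steps, Python scripts to look and compute and a tool call to move; the robot and the scene stay as the last step left them, time stands still between calls to the robot, and variables do not carry over. Pictures are saved under pics/ and viewed, and the job is handed in when it is done.

Besides the shell and the picture viewer there is one more tool, called after ">>>" as name(argument=value, ...), one argument or row to a line, values as JSON. jog_arm: Moves the arm, as the interface text tells. Its arguments: {"type":"object","properties":{"commands":{"type":"array","items":{"type":"array","items":{"type":"number"}}},"grip_force":{"type":"number"}},"required":["commands"]}

```bash
ls -la; mkdir -p pics
cat > h.py <<'E'
import numpy as np, cv2
from cell import manip, camera
def K(c):
    h,w=c["pixels"].shape[:2]; f=h/2/np.tan(np.radians(c["vertical_fov"])/2)
    return np.array([[f,0,c["cx"]],[0,f,c["cy"]],[0,0,1.]]),np.array([c["k1"],0,0,0,0.])
def ray(c,uv):
    k,d=K(c); R=cv2.Rodrigues(np.array(c["rvec"],float))[0]; t=np.array(c["tvec"],float)
    p=cv2.undistortPoints(np.array(uv,float).reshape(-1,1,2),k,d).reshape(-1,2)
    D=np.c_[p,np.ones(len(p))]@R; return -R.T@t, D
def onz(c,uv,z):
    o,D=ray(c,uv); return o+D*((z-o[2])/D[:,2])[:,None]
def proj(c,P):
    k,d=K(c); return cv2.projectPoints(np.array(P,float).reshape(-1,1,3),np.array(c["rvec"],float),np.array(c["tvec"],float),k,d)[0].reshape(-1,2)
def save(c,n,crop=None,s=1):
    im=np.array(c["pixels"],np.uint8)
    if crop: x0,y0,x1,y1=crop; im=im[y0:y1,x0:x1]
    if s!=1: im=cv2.resize(im,None,fx=s,fy=s,interpolation=cv2.INTER_CUBIC)
    cv2.imwrite("pics/"+n+".png",im)
E
python3 - <<'E'
from h import *
import pickle
for n in ["scene","top","wrist"]:
    c=camera(n); save(c,n+"0"); pickle.dump(c,open(n+"0.pkl","wb")); print(n,c["vertical_fov"],c["rvec"],c["tvec"],c["k1"],c["pixels"].shape)
print(manip.read_state())
E
```

```text
total 12
drwxr-xr-x  3 agent agent 4096 Dec  6 14:14 .
drwxr-xr-x 23 root  root  4096 Dec  6 14:14 ..
drwxr-xr-x  2 agent agent 4096 Dec  6 14:14 pics
scene 51.24744368753101 [ 1.05353742  2.35058618 -1.06396482] [ 334.02718893 -190.88339645 1509.08895875] -0.07531864556752396 (384, 512, 3)
top 56.71280499313876 [ 2.13261717 -2.19355479  0.12873371] [ 26.72491884 517.90250868 923.56079585] -0.017970730962371426 (384, 512, 3)
wrist 64.90520015804034 [-2.40737539  1.6254712   0.22662401] [-549.33130794  -29.95421964  390.96487137] -0.07900275189158373 (384, 512, 3)
{'clock': 0.15, 'joints': array([-1.25458233e+00,  3.00325732e-01,  1.52143772e+00, -1.31103080e-05,
        1.32070472e+00, -6.66159357e-02]), 'qd': array([-1.31554009e-03, -6.39358412e-04, -1.59717607e-03,  7.08093528e-05,
        8.03487298e-04,  6.31204872e-04]), 'effort': array([ 3.38142645e-04, -5.31961620e+01, -3.52823281e+01,  7.08590727e-02,
        2.36304029e-02, -9.43037844e-05]), 'eef_pos': array([ 205.37385826, -509.99939483,  205.02672068]), 'eef_rot': array([-3.14071824e+00, -4.56085838e-05,  3.82833163e-01]), 'wrist_force': array([ 0.20131259,  0.44864193, -0.76183906]), 'moment': array([ 0.00400831, -0.00240179, -0.02356764]), 'finger_gap': 93.60271280992897}
```

View pics/scene0.png

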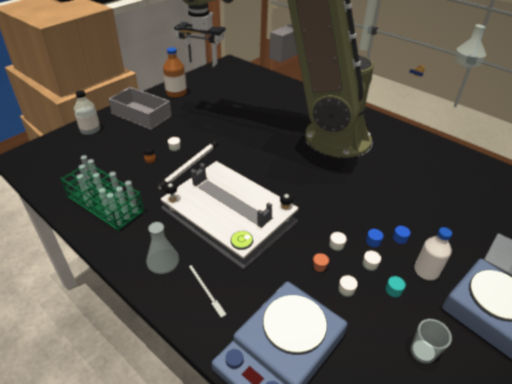

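View pics/top0.png

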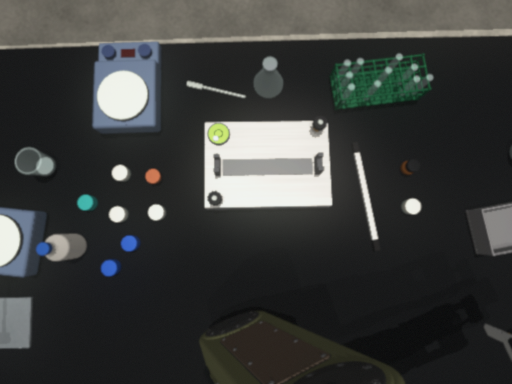

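View pics/wrist0.png

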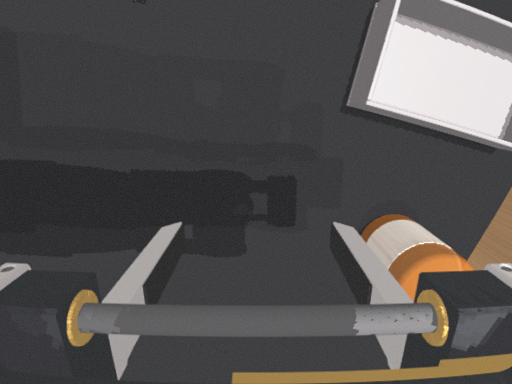

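Run:
```python
from h import *
import pickle
c=pickle.load(open("top0.pkl","rb"))
save(c,"t_plat",(190,105,450,265),3); save(c,"t_dish",(60,140,200,290),4)
P=dict(w1=(120,173),w2=(118,214),w3=(156,212),w4=(413,206),bung=(153,176),tq=(86,202),b1=(129,243),b2=(109,268))
for k,v in P.items(): print(k,onz(c,v,30).round())
for k,v in dict(bar1=(358,153),bar2=(375,240)).items(): print(k,onz(c,v,14).round())
for k,v in dict(vial=(218.5,133.5),pfl=(204,122),pfr=(329,121),pnl=(205,208),pnr=(331,206)).items(): print(k,onz(c,v,58).round())
print('cam',ray(c,[(0,0)])[0])
```

```text
w1 [[568. 379.  30.]]
w2 [[458. 383.  30.]]
w3 [[461. 281.  30.]]
w4 [[ 457. -405.   30.]]
bung [[558. 290.  30.]]
tq [[492. 469.  30.]]
b1 [[381. 352.  30.]]
b2 [[317. 404.  30.]]
bar1 [[ 609. -271.   14.]]
bar2 [[ 370. -303.   14.]]
vial [[662. 108.  58.]]
pfl [[695. 147.  58.]]
pfr [[ 688. -186.   58.]]
pnl [[466. 146.  58.]]
pnr [[ 462. -179.   58.]]
cam [408.43974428  16.71995427 977.13826648]
```

```bash
python3 -c "
from h import *;import pickle
c=pickle.load(open('scene0.pkl','rb'))
save(c,'s_plat',(150,130,310,265),4)"
```

```text
(no output)
```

View pics/t_plat.png

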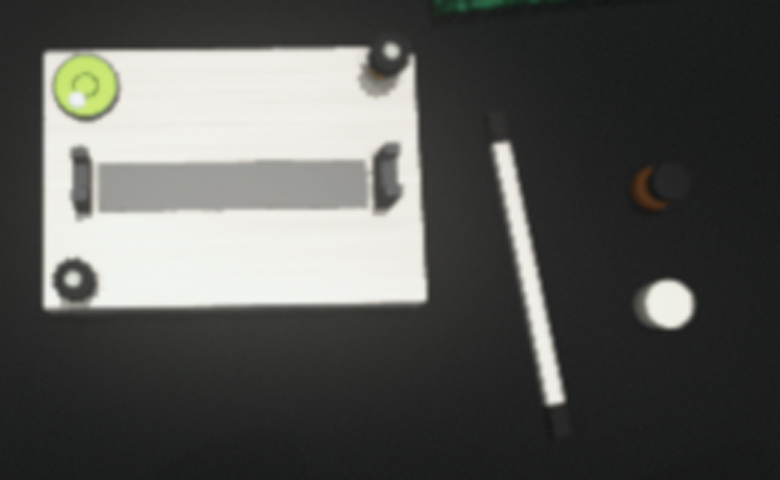

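View pics/t_dish.png

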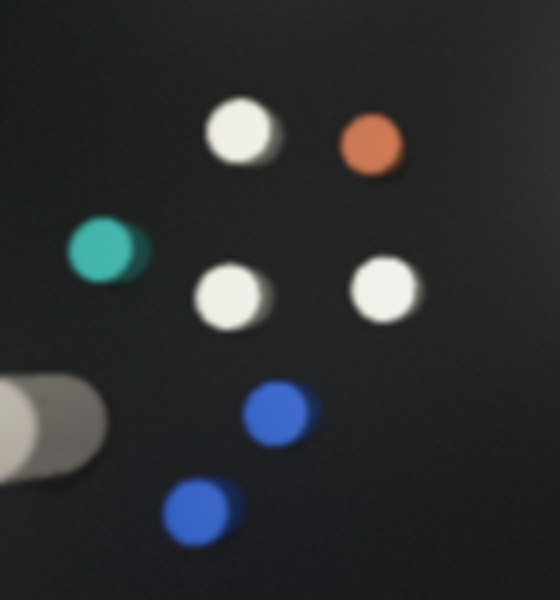

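View pics/s_plat.png

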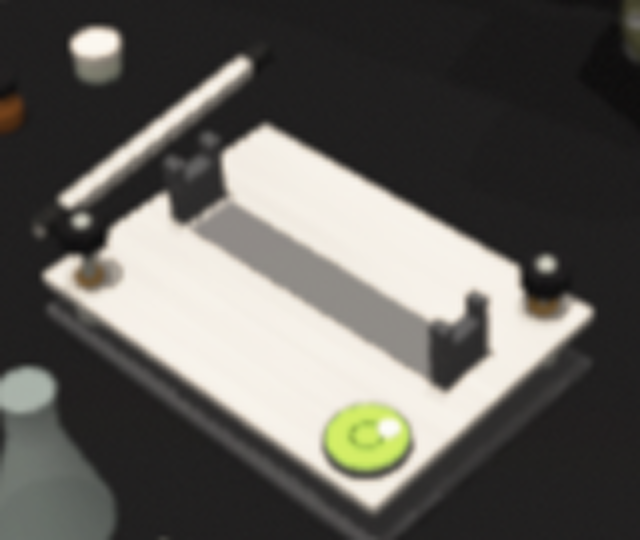

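The four white dishes are at top-view pixels (120,173), (118,214), (156,212) and (413,206). Each has clear glass under a white lid. The turquoise one (86,202) and blue ones (129,243), (109,268) are look-alikes. The orange one at (153,176) is the bung and (410,167) is the jar. In the vial the bubble is toward −x, slightly toward +y.

```bash
cat > plat.py <<'E'
from h import *
from scipy.optimize import least_squares
def fitline(pts):
    return cv2.fitLine(np.float32(pts),cv2.DIST_HUBER,0,0.01,0.01).ravel()
def inter(a,b):
    A=np.array([[a[0],-b[0]],[a[1],-b[1]]]); s=np.linalg.solve(A,[b[2]-a[2],b[3]-a[3]]); return np.array([a[2]+s[0]*a[0],a[3]+s[0]*a[1]])
def blobs(c):
    im=c["pixels"]; hsv=cv2.cvtColor(im,cv2.COLOR_BGR2HSV)
    return im,hsv
E
python3 - <<'E'
from plat import *
import pickle
c=pickle.load(open("top0.pkl","rb"))
im,hsv=blobs(c)
g=im.min(2).astype(float)
# plate edges: subpixel 50% crossing scanning
def cross(a,thr=110):
    i=np.where((a[:-1]<thr)&(a[1:]>=thr))[0]
    return [k+(thr-a[k])/(a[k+1]-a[k]) for k in i]
top=[(x,115+cross(g[115:135,x])[0]) for x in range(240,305,3)]
bot=[(x,215-cross(g[195:216,x][::-1])[0]) for x in range(240,325,3)]
left=[(195+cross(g[y,195:215])[0],y) for y in range(145,190,3)]
right=[(340-cross(g[y,318:341][::-1])[0],y) for y in range(145,200,3)]
L={k:fitline(v) for k,v in dict(t=top,b=bot,l=left,r=right).items()}
C=np.array([inter(L['b'],L['r']),inter(L['b'],L['l']),inter(L['t'],L['r']),inter(L['t'],L['l'])])
print(C.round(1))
obj=np.array([[0,0],[0,330],[230,0],[230,330]],float)-[0,0]
# pose: pose of near-right top corner + rotvec ; fit 6 dof
from scipy.spatial.transform import Rotation as Ro
P=np.c_[obj,np.zeros(4)]
def model(p): return Ro.from_rotvec([0,0,p[2]])*Ro.from_rotvec([p[3],p[4],0])
def res(p):
    X=model(p).apply(P)+[p[0],p[1],55]
    return np.r_[(proj(c,X)-C).ravel(), (p[5]-1)]
s=least_squares(res,[462,-179,0,0,0,1]); print(s.x.round(4),res(s.x).round(2))
for n,uv,z in [("knobfar cap",(320,121.7),101),("knobnear cap",(214,198.3),101),("postL",(216.5,165),112),("postR",(319,163),112)]: print(n,onz(c,uv,z).round(1))
E
```

```text
[[332.3 205.9]
 [203.6 208.3]
 [327.6 119.9]
 [203.7 121.3]]
[ 4.624361e+02 -1.824070e+02 -5.100000e-03  4.320000e-02  7.200000e-03
  1.000000e+00] [-0.43 -0.09  0.48  0.13 -0.04  0.17 -0.03 -0.18  0.  ]
knobfar cap [[ 674.  -153.7  101. ]]
knobnear cap [[486.6 117.9 101. ]]
postL [[567.8 109.3 112. ]]
postR [[ 565.8 -143.8  112. ]]
```

```bash
cat >> h.py <<'E'
from scipy.spatial.transform import Rotation as Ro
def wristpred(c0,s0,pos,yaw):
    "predict wrist camera dict for tcp pos (mm) tool down with yaw"
    R=cv2.Rodrigues(np.array(c0["rvec"],float))[0]; t=np.array(c0["tvec"],float)
    Rt=Ro.from_euler('xyz',s0["eef_rot"]).as_matrix(); pt=np.array(s0["eef_pos"])
    A=R@Rt; b=R@pt+t   # cam = A*tool + b
    Rn=Ro.from_euler('xyz',[np.pi,0,yaw]).as_matrix()
    R2=A@Rn.T; d=dict(c0); d["rvec"]=cv2.Rodrigues(R2)[0].ravel(); d["tvec"]=b-R2@np.array(pos,float); return d
E
python3 - <<'E'
from h import *
import pickle
c=pickle.load(open("wrist0.pkl","rb")); s=manip.read_state()
pickle.dump(s,open("s0.pkl","wb"))
R=cv2.Rodrigues(c["rvec"])[0]; Rt=Ro.from_euler('xyz',s["eef_rot"]).as_matrix()
cw=-R.T@c["tvec"]; print("cam in tool",Rt.T@(cw-s["eef_pos"]),"axis in tool",Rt.T@R[2], "right in tool",Rt.T@R[0])
T=[(674,-154,101),(487,118,101),(662,108,65),(690,-182,55),(462,-182,55),(462,148,55),(690,148,55),(566,-17,55)]
for pos,yaw in [((480,-20,330),1.57),((520,-20,330),1.57),((450,-20,400),1.57),((480,-20,400),1.57)]:
    d=wristpred(c,s,pos,yaw); print(pos,yaw,proj(d,T).round().tolist())
E
```

```text
cam in tool [  77.74323926   -0.33428049 -178.88512864] axis in tool [-2.72475161e-01  1.23853522e-04  9.62162809e-01] right in tool [ 7.60364726e-05  9.99999991e-01 -1.07191288e-04]
(480, -20, 330) 1.57 [[385.0, 254.0], [263.0, 59.0], [386.0, 73.0], [381.0, 256.0], [247.0, 257.0], [244.0, 42.0], [405.0, 45.0], [314.0, 159.0]]
(520, -20, 330) 1.57 [[359.0, 254.0], [231.0, 59.0], [359.0, 72.0], [358.0, 256.0], [223.0, 257.0], [216.0, 42.0], [378.0, 44.0], [288.0, 159.0]]
(450, -20, 400) 1.57 [[386.0, 235.0], [282.0, 67.0], [387.0, 78.0], [383.0, 239.0], [264.0, 239.0], [265.0, 51.0], [403.0, 54.0], [324.0, 152.0]]
(480, -20, 400) 1.57 [[369.0, 235.0], [262.0, 67.0], [369.0, 77.0], [367.0, 239.0], [248.0, 239.0], [246.0, 51.0], [385.0, 53.0], [307.0, 152.0]]
```

>>> jog_arm(
  commands=[
    [0.02, 0.02, 0.06, 0, 0, 0.05, 1],
    [0.05, 0.06, 0.11, 0, 0, 0.12, 1],
    [0.08, 0.11, 0.125, 0, 0, 0.2, 1],
    [0.12, 0.16, 0.125, 0, 0, 0.28, 1],
    [0.16, 0.21, 0.125, 0, 0, 0.36, 1],
    [0.2, 0.26, 0.125, 0, 0, 0.44, 1],
    [0.24, 0.31, 0.125, 0, 0, 0.5, 1],
    [0.28, 0.36, 0.125, 0, 0, 0.567, 1],
    [0.31, 0.41, 0.125, 0, 0, 0.567, 1],
    [0.335, 0.45, 0.125, 0, 0, 0.567, 1],
  ],
)

```text
clock: 1.4
eef_pos: [541.2, -58.1, 330.2]
eef_rot: [-3.141, -0.0, 1.571]
wrist_force: [0.6, -1.3, 0.4]
finger_gap: 94.1
```

Run:
```python
from h import *
import pickle
c=camera("wrist"); s=manip.read_state(); save(c,"w1",None,1.5); pickle.dump((c,s),open("w1.pkl","wb"))
print(s["clock"],s["eef_pos"],s["eef_rot"],s["joints"])
```

```text
1.45 [543.28911118 -53.32908016 329.59086579] [-3.14096309e+00 -1.71357147e-03  1.57404302e+00] [-1.65728485e-01  2.30247532e-01  1.32509522e+00  1.58350231e-03
  1.58715865e+00 -1.68950533e-01]
```

View pics/w1.png

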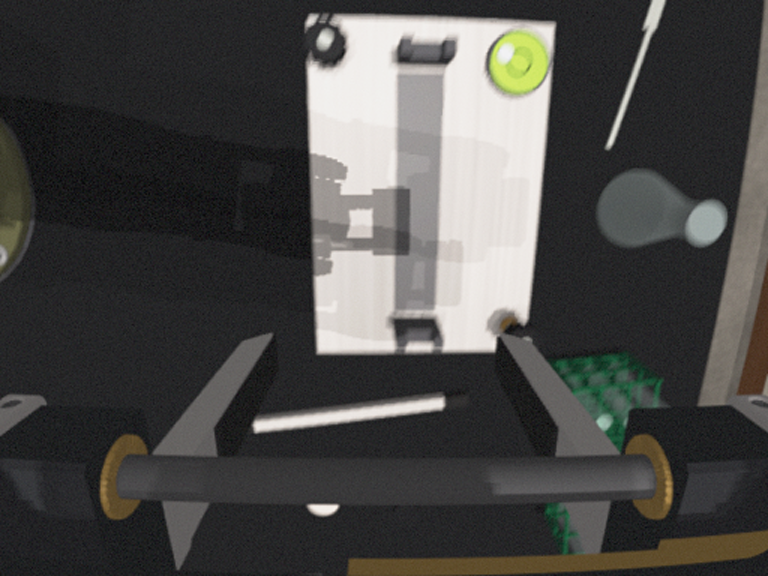

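Run:
```python
from h import *
import pickle
for i in range(2): c=camera("wrist")
s=manip.read_state(); pickle.dump((c,s),open("w2.pkl","wb"))
t=camera("top"); pickle.dump(t,open("t2.pkl","wb"))
print(s["clock"],s["eef_pos"],np.abs(s["qd"]).max())
save(c,"w2a",(190,0,390,70),4); save(c,"w2b",(190,170,390,300),4);
```

```text
1.55 [541.05607124 -58.1619241  329.64381013] 0.06094554223406152
```

View pics/w2a.png

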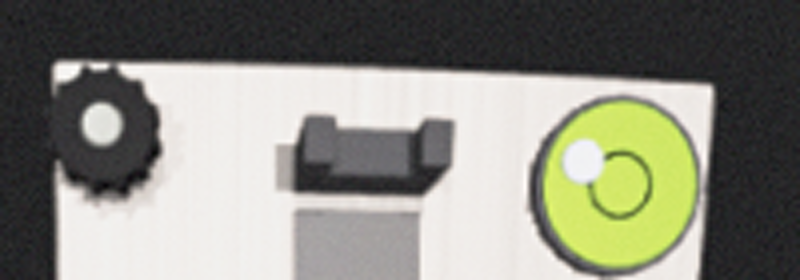

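View pics/w2b.png

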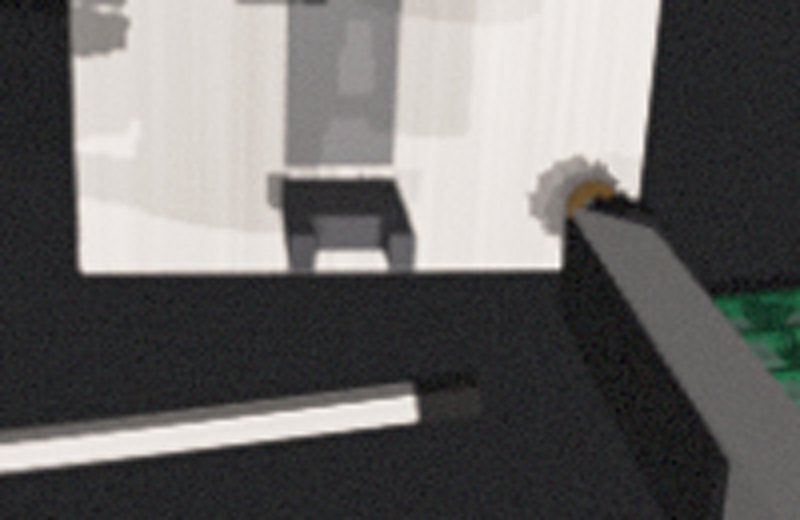

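Run:
```python
from h import *
import pickle
c,s=pickle.load(open("w2.pkl","rb"))
f=lambda x,y,y0=0:(190+(x+.5)/4-.5,y0+(y+.5)/4-.5)
b,v=onz(c,[f(583,160),f(620,185)],70); print("bubble,vial",b.round(1),v.round(1),(b-v).round(1))
print("knob near",onz(c,[f(102,124)],101).round(1))
print("row strip L end ctr @55+",onz(c,[f(357,211)],60).round(1)," R end",onz(c,[f(340,164,170)],55).round(1))
print("postL fork",onz(c,[f(372,152)],95+6).round(1), "postR", onz(c,[f(347,232,170)],95).round(1))
print("corner NL,FL",onz(c,[f(52,63),f(713,86)],62).round(1),"NR",onz(c,[f(78,272,170)],55).round(1))
```

```text
bubble,vial [645.  114.8  70. ] [658.1 107.1  70. ] [-13.1   7.7   0. ]
knob near [[486.9 117.6 101. ]]
row strip L end ctr @55+ [[569.4  98.8  60. ]]  R end [[ 568.1 -134.3   55. ]]
postL fork [[571.1 109.5 101. ]] postR [[ 568.8 -146.9   95. ]]
corner NL,FL [[465.2 146.4  62. ]
 [690.8 142.   62. ]] NR [[ 462.  -181.6   55. ]]
```

>>> jog_arm(
  commands=[
    [0.03, -0.02, -0.03, 0, 0, 0.08, 1],
    [0.06, -0.04, -0.06, 0, 0, 0.16, 1],
    [0.09, -0.06, -0.09, 0, 0, 0.24, 1],
    [0.11, -0.08, -0.12, 0, 0, 0.32, 1],
    [0.133, -0.096, -0.15, 0, 0, 0.4, 1],
    [0.133, -0.096, -0.16, 0, 0, 0.468, 1],
    [0.133, -0.096, -0.16, 0, 0, 0.468, 1],
    [0.133, -0.096, -0.16, 0, 0, 0.468, 1],
    [0.133, -0.096, -0.16, 0, 0, 0.468, 1],
    [0.133, -0.096, -0.16, 0, 0, 0.468, 1],
  ],
)

```text
clock: 2.85
eef_pos: [673.5, -156.2, 171.1]
eef_rot: [3.141, 0.001, 2.55]
wrist_force: [0.4, 0.4, -0.0]
finger_gap: 94.0
```

```bash
cat > look.py <<'E'
import sys,pickle
from h import *
cam,n=sys.argv[1:3]; c=camera(cam); s=manip.read_state(); pickle.dump((c,s),open(n+".pkl","wb"))
crop=tuple(map(int,sys.argv[3].split(','))) if len(sys.argv)>3 else None
save(c,n,crop,float(sys.argv[4]) if len(sys.argv)>4 else 1.5)
print(round(s["clock"],2),s["eef_pos"].round(1),s["eef_rot"].round(3),s["joints"].round(2),s["wrist_force"].round(1),s["moment"].round(2),round(s["finger_gap"],1))
if cam=="wrist": print("tcp px",proj(c,s["eef_pos"]).round())
E
python3 look.py wrist w3
```

```text
2.9 [ 673.4 -156.1  170.9] [3.141e+00 1.000e-03 2.550e+00] [-0.28  0.65  1.1  -0.    1.4  -1.26] [ 0.5 -0.3 -0.5] [-0.04 -0.12  0.  ] 94.1
tcp px [[259. 237.]]
```

View pics/w3.png

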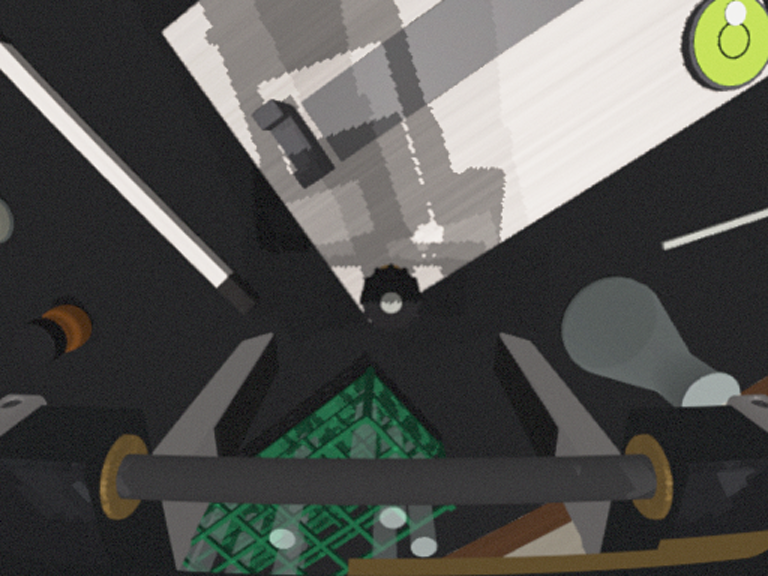

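Run:
```python
from h import *
import pickle
c,s=pickle.load(open("w3.pkl","rb")); t=pickle.load(open("top0.pkl","rb"))
print("knob",onz(c,[(391/1.5,303/1.5)],101).round(1), "top est",onz(t,(320,121.7),101).round(1))
for z in (0,60,90): print(z,"rack corner w",onz(c,[(370/1.5,372/1.5)],z).round(),"top",onz(t,[(335,109)],z).round())
print("tube tops",onz(t,[(352,91),(348,63)],110).round(), onz(c,[(283/1.5,538/1.5),(392/1.5,517/1.5)],110).round())
sc=pickle.load(open("scene0.pkl","rb"))
print(proj(sc,[(674,-154,101),(487,118,101)]).round(1))
save(sc,"s_rack",(50,140,190,280),4)
```

```text
knob [[ 673.  -153.6  101. ]] top est [[ 674.  -153.7  101. ]]
0 rack corner w [[ 741. -219.    0.]] top [[ 741. -218.    0.]]
60 rack corner w [[ 718. -201.   60.]] top [[ 720. -204.   60.]]
90 rack corner w [[ 707. -192.   90.]] top [[ 710. -196.   90.]]
tube tops [[ 749. -237.  110.]
 [ 825. -232.  110.]] [[ 769. -305.  110.]
 [ 794. -234.  110.]]
[[169.9 185.1]
 [286.3 195.6]]
```

View pics/s_rack.png

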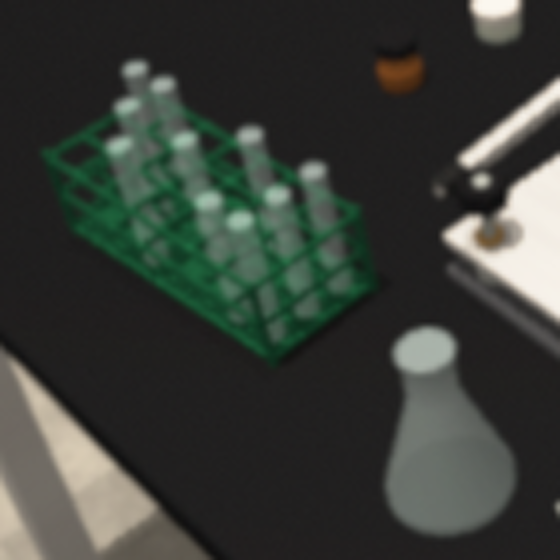

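Run:
```python
from h import *
import pickle
t=pickle.load(open("top0.pkl","rb")); sc=pickle.load(open("scene0.pkl","rb"))
save(t,"t_rack",(320,35,440,125),6)
```

```text
(no output)
```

View pics/t_rack.png

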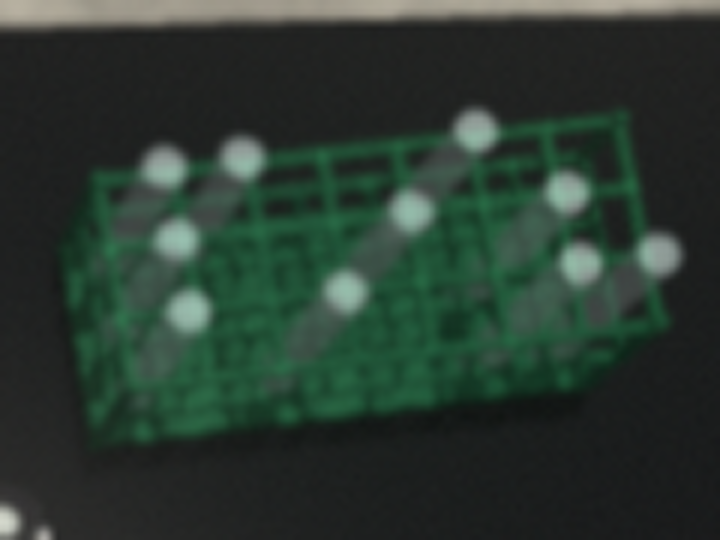

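Run:
```python
from h import *
import pickle
t=pickle.load(open("top0.pkl","rb"))
print("tube base",onz(t,[(343,99)],8).round())
for z in (100,120,140,160): print(z,onz(t,[(351.5,87)],z).round())
print("rack top corner ref z0",onz(t,[(335,109)],0).round())
for z in (60,80,100): print(z,onz(t,[(320+145/6,35+375/6)],z).round())
```

```text
tube base [[ 767. -240.    8.]]
100 [[ 764. -240.  100.]]
120 [[ 756. -234.  120.]]
140 [[ 748. -228.  140.]]
160 [[ 740. -222.  160.]]
rack top corner ref z0 [[ 741. -218.    0.]]
60 [[ 752. -230.   60.]]
80 [[ 744. -225.   80.]]
100 [[ 737. -219.  100.]]
```

>>> jog_arm(
  commands=[
    [0, 0.0025, -0.03, 0, 0, 0, 0.75],
    [0, 0.0025, -0.06, 0, 0, 0, 0.75],
    [0, 0.0025, -0.09, 0, 0, 0, 0.75],
    [0, 0.0025, -0.098, 0, 0, 0, 0.75],
    [0, 0.0025, -0.098, 0, 0, 0, 0.3],
    [0, 0.0025, -0.098, 0, 0, 0, 0.2],
    [0, 0.0025, -0.098, 0, 0, 0, 0.2],
    [0, 0.0025, -0.098, 0, 0, 0, 0.2],
    [0, 0.0025, -0.098, 0, 0, 0, 0.2],
    [0, 0.0025, -0.098, 0, 0, 0, 0.2],
  ],
  grip_force=25,
)

```text
clock: 4.15
eef_pos: [674.0, -153.2, 73.2]
eef_rot: [3.14, 0.001, 2.551]
wrist_force: [2.0, 5.0, 3.2]
finger_gap: 35.4
```

```bash
python3 look.py wrist w4
```

```text
4.2 [ 674.  -153.2   73.2] [3.140e+00 1.000e-03 2.551e+00] [-0.28  0.73  1.19  0.    1.22 -1.26] [2.6 4.3 4. ] [ 0.77 -0.62 -0.03] 35.3
tcp px [[259. 237.]]
```

View pics/w4.png

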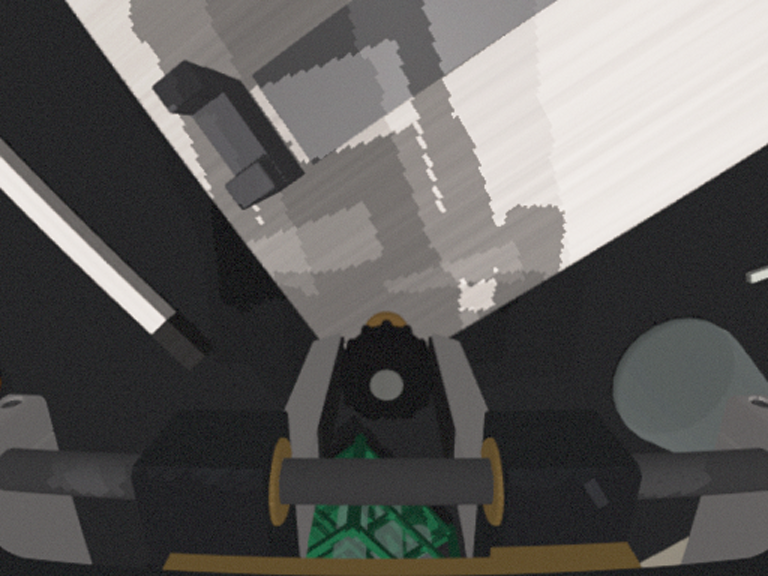

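>>> jog_arm(
  commands=[
    [0, 0, 0, 0, 0, -0.08, 0.2],
    [0, 0, 0, 0, 0, -0.165, 0.2],
    [0, 0, 0, 0, 0, -0.25, 0.2],
    [0, 0, 0, 0, 0, -0.335, 0.2],
    [0, 0, 0, 0, 0, -0.42, 0.2],
    [0, 0, 0, 0, 0, -0.505, 0.2],
    [0, 0, 0, 0, 0, -0.59, 0.2],
    [0, 0, 0, 0, 0, -0.675, 0.2],
    [0, 0, 0, 0, 0, -0.76, 0.2],
    [0, 0, 0, 0, 0, -0.84, 0.2],
  ],
)

```text
clock: 5.45
eef_pos: [673.9, -153.3, 73.2]
eef_rot: [3.141, -0.001, 0.786]
wrist_force: [1.5, 3.4, 4.1]
finger_gap: 35.2
```

>>> jog_arm(
  commands=[
    [0, 0, 0, 0, 0, -0.08, 0.2],
    [0, 0, 0, 0, 0, -0.16, 0.2],
    [0, 0, 0, 0, 0, -0.24, 0.2],
    [0, 0, 0, 0, 0, -0.277, 0.2],
    [0, 0, 0, 0, 0, -0.277, 0.2],
    [0, 0, 0, 0, 0, -0.277, 0.2],
    [0, 0, 0, 0, 0, -0.277, 0.6],
    [0, 0, 0, 0, 0, -0.277, 0.75],
    [0, 0, 0.02, 0, 0, -0.277, 0.75],
    [0, 0, 0.06, 0, 0, -0.277, 0.75],
  ],
)

```text
clock: 6.7
eef_pos: [672.8, -153.7, 132.9]
eef_rot: [-3.141, 0.002, 0.211]
wrist_force: [-0.7, 0.3, 0.3]
finger_gap: 69.8
```

```bash
python3 look.py wrist w5
```

```text
6.75 [ 675.1 -154.3  140.5] [ 3.138 -0.006  0.211] [-0.28  0.67  1.13 -0.    1.33  1.08] [ 0.3 -0.6  5.1] [ 0.   -0.04  0.03] 70.2
tcp px [[259. 235.]]
```

View pics/w5.png

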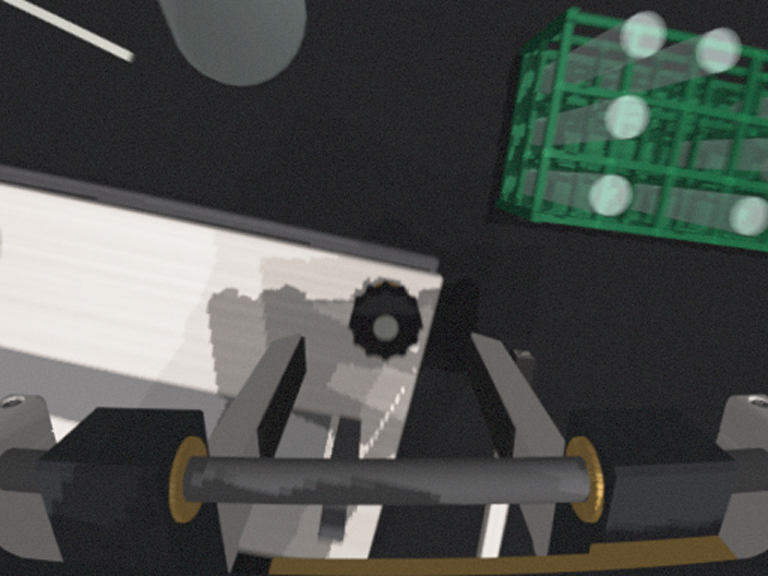

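>>> jog_arm(
  commands=[
    [0, 0, 0.04, 0, 0, 0, 0.75],
    [-0.03, 0.04, 0.06, 0, 0, 0.06, 0.75],
    [-0.06, 0.085, 0.06, 0, 0, 0.12, 0.75],
    [-0.09, 0.13, 0.06, 0, 0, 0.18, 0.75],
    [-0.12, 0.175, 0.06, 0, 0, 0.258, 0.75],
    [-0.15, 0.22, 0.06, 0, 0, 0.258, 0.75],
    [-0.175, 0.255, 0.05, 0, 0, 0.258, 0.75],
    [-0.186, 0.271, 0.03, 0, 0, 0.258, 0.75],
    [-0.186, 0.271, 0.02, 0, 0, 0.258, 0.75],
    [-0.186, 0.271, 0.02, 0, 0, 0.258, 0.75],
  ],
)

```text
clock: 8.0
eef_pos: [487.8, 116.7, 152.7]
eef_rot: [3.141, 0.0, 0.751]
wrist_force: [0.7, 0.1, 1.2]
finger_gap: 70.7
```

```bash
python3 look.py wrist w6
```

```text
8.05 [488.1 116.7 153.1] [ 3.141 -0.     0.751] [ 0.16  0.24  1.72 -0.    1.18  0.98] [1.  0.1 1. ] [-0.06  0.   -0.02] 70.7
tcp px [[259. 234.]]
```

View pics/w6.png

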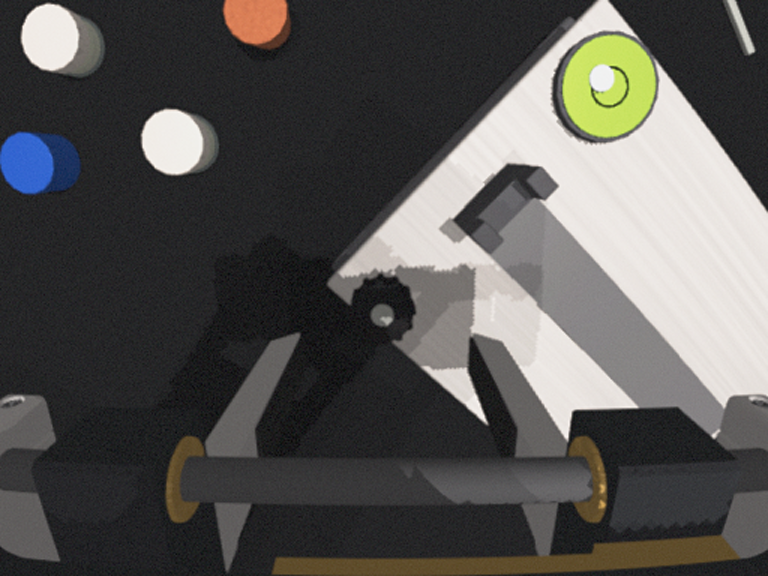

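Run:
```python
from h import *
import pickle
c,s=pickle.load(open("w6.pkl","rb"))
b,v=onz(c,[(602/1.5,77.5/1.5),(610/1.5,86.5/1.5)],70); print("bubble",(b-v).round(1),v.round(1))
print("knob",onz(c,[(381.5/1.5,315/1.5)],101).round(1))
```

```text
bubble [-0.1  6.8  0. ] [659.5 108.9  70. ]
knob [[484.5 117.8 101. ]]
```

>>> jog_arm(
  commands=[
    [-0.002, 0.001, -0.03, 0, 0, 0, 0.75],
    [-0.002, 0.001, -0.06, 0, 0, 0, 0.75],
    [-0.002, 0.001, -0.077, 0, 0, 0, 0.75],
    [-0.002, 0.001, -0.077, 0, 0, 0, 0.75],
    [-0.002, 0.001, -0.077, 0, 0, 0, 0.3],
    [-0.002, 0.001, -0.077, 0, 0, 0, 0.2],
    [-0.002, 0.001, -0.077, 0, 0, 0, 0.2],
    [-0.002, 0.001, -0.077, 0, 0, 0, 0.2],
    [-0.002, 0.001, -0.077, 0, 0, 0, 0.2],
    [-0.002, 0.001, -0.077, 0, 0, 0, 0.2],
  ],
)

```text
clock: 9.3
eef_pos: [485.9, 118.1, 75.8]
eef_rot: [3.141, -0.001, 0.751]
wrist_force: [4.2, -5.1, 2.0]
finger_gap: 35.5
```

>>> jog_arm(
  commands=[
    [0, 0, 0, 0, 0, 0.08, 0.2],
    [0, 0, 0, 0, 0, 0.165, 0.2],
    [0, 0, 0, 0, 0, 0.25, 0.2],
    [0, 0, 0, 0, 0, 0.335, 0.2],
    [0, 0, 0, 0, 0, 0.42, 0.2],
    [0, 0, 0, 0, 0, 0.505, 0.2],
    [0, 0, 0, 0, 0, 0.59, 0.2],
    [0, 0, 0, 0, 0, 0.675, 0.2],
    [0, 0, 0, 0, 0, 0.76, 0.2],
    [0, 0, 0, 0, 0, 0.845, 0.2],
  ],
)

```text
clock: 10.55
eef_pos: [486.8, 118.1, 75.9]
eef_rot: [3.14, 0.003, 2.527]
wrist_force: [10.8, -2.6, -3.6]
finger_gap: 35.3
```

>>> jog_arm(
  commands=[
    [0, 0, 0, 0, 0, 0.01, 0.2],
    [0, 0, 0, 0, 0, 0.01, 0.2],
    [0, 0, 0, 0, 0, 0.01, 0.5],
    [0, 0, 0, 0, 0, 0.01, 0.75],
    [0, 0, 0.03, 0, 0, 0.01, 0.75],
    [0, 0, 0.08, 0, 0, 0.01, 0.75],
    [0, 0, 0.12, 0, 0, 0.01, 0.75],
    [0, 0, 0.12, 0, 0, 0.01, 0.75],
    [0, 0, 0.12, 0, 0, 0.01, 0.75],
    [0, 0, 0.12, 0, 0, 0.01, 0.75],
  ],
)

```text
clock: 11.8
eef_pos: [484.9, 118.3, 194.1]
eef_rot: [-3.14, -0.002, 2.542]
wrist_force: [0.0, -1.0, -0.0]
finger_gap: 70.7
```

```bash
python3 look.py wrist w7
```

```text
11.85 [485.  118.3 194.3] [-3.140e+00 -2.000e-03  2.542e+00] [ 0.17  0.2   1.68  0.    1.27 -0.81] [-1.   0.7 -0.2] [-0.03 -0.09 -0.06] 70.1
tcp px [[259. 238.]]
```

View pics/w7.png

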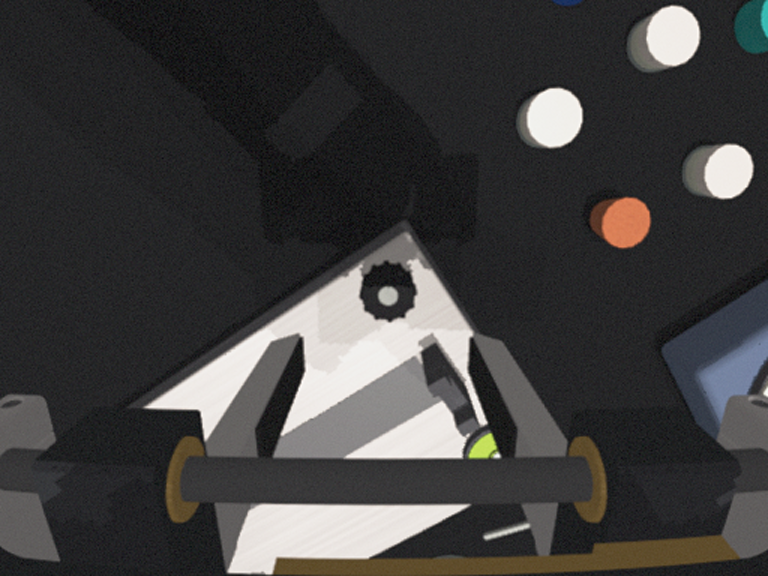

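>>> jog_arm(
  commands=[
    [0.02, -0.02, 0.03, 0, 0, -0.08, 1],
    [0.04, -0.04, 0.06, 0, 0, -0.16, 1],
    [0.06, -0.06, 0.09, 0, 0, -0.24, 1],
    [0.075, -0.08, 0.1, 0, 0, -0.32, 1],
    [0.075, -0.1, 0.1, 0, 0, -0.4, 1],
    [0.075, -0.1, 0.1, 0, 0, -0.463, 1],
    [0.075, -0.1, 0.1, 0, 0, -0.463, 1],
    [0.075, -0.1, 0.1, 0, 0, -0.463, 1],
    [0.075, -0.1, 0.1, 0, 0, -0.463, 1],
    [0.075, -0.1, 0.1, 0, 0, -0.463, 1],
  ],
)

```text
clock: 13.1
eef_pos: [560.4, 18.5, 295.4]
eef_rot: [-3.142, 0.0, 1.574]
wrist_force: [-0.3, -0.4, -0.3]
finger_gap: 94.1
```

```bash
python3 look.py wrist w8; python3 -c "
from h import *;import pickle
c,s=pickle.load(open('w8.pkl','rb')); p=proj(c,(659,108,65))[0].round().astype(int);print(p)
x,y=p; x0=max(0,x-40);y0=max(0,y-40);print(x0,y0);save(c,'w8v',(x0,y0,x0+80,y0+80),6)"; python3 look.py top t8
```

```text
13.15 [560.4  18.4 295.4] [-3.142  0.     1.573] [-0.03  0.27  1.35 -0.    1.52 -0.03] [0.  0.2 0. ] [-0.02 -0.07 -0.03] 94.1
tcp px [[260. 235.]]
[334 100]
294 60
13.2 [560.4  18.4 295.4] [3.142 0.    1.573] [-0.03  0.27  1.35 -0.    1.52 -0.03] [-0.3 -0.7  0. ] [-0.01 -0.08  0.04] 94.3
```

View pics/w8.png

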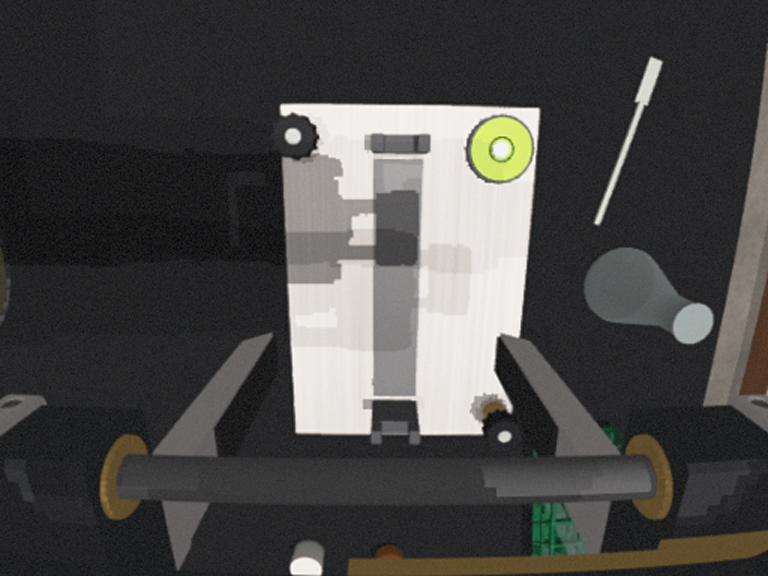

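View pics/w8v.png

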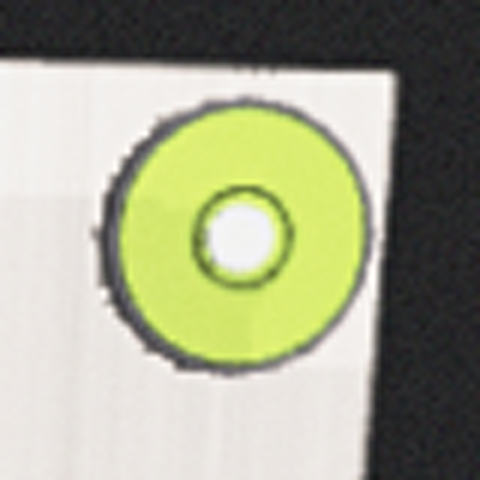

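View pics/t8.png

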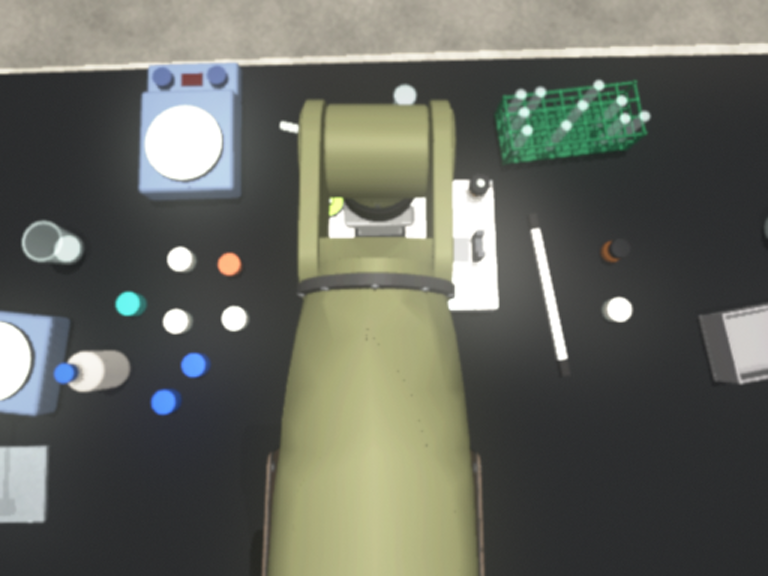

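```bash
cat > dishes.py <<'E'
from h import *
def find(c,z=30):
    im=np.array(c["pixels"]); hsv=cv2.cvtColor(im,cv2.COLOR_BGR2HSV)
    m=((hsv[...,2]>185)&(hsv[...,1]<40)).astype(np.uint8)
    n,l,st,ce=cv2.connectedComponentsWithStats(m); out=[]
    for i in range(1,n):
        x,y,w,h,a=st[i]
        if 90<a<500 and max(w,h)<1.5*min(w,h)+2: out.append((ce[i].round(1),a,onz(c,ce[i],z)[0].round(1)))
    return out
E
python3 - <<'E'
from dishes import *
import pickle
c,s=pickle.load(open('w8.pkl','rb'))
q=np.array([(375,159),(424,160),(415,396),(372,396)])/1.5
Q=onz(c,q,55); print("strip",Q.round(1).tolist(),"centre",Q.mean(0).round(1), "yaw", np.arctan2(-(Q[:2].mean(0)-Q[2:].mean(0))[0],(Q[:2].mean(0)-Q[2:].mean(0))[1]))
print("posts top",onz(c,[(400/1.5,136/1.5),(396/1.5,438/1.5)],112).round(1))
C=onz(c,np.array([(281,104),(540,109),(519,432),(296,433)])/1.5,55); print("corners",C.round(1).tolist(),C.mean(0))
t,_=pickle.load(open('t8.pkl','rb'))
for o in find(t): print(*o)
t=pickle.load(open('top0.pkl','rb'))
print('t0'); 
for o in find(t): print(*o)
E
```

```text
strip [[549.0, 100.0, 55.0], [592.9, 99.3, 55.0], [589.6, -136.1, 55.0], [545.0, -136.2, 55.0]] centre [569.1 -18.2  55. ] yaw -0.01530678310634495
posts top [[ 569.5  116.9  112. ]
 [ 568.8 -148.1  112. ]]
corners [[466.6, 147.4, 55.0], [694.7, 144.6, 55.0], [702.6, -180.2, 55.0], [463.3, -181.4, 55.0]] [581.80639634 -17.40249072  55.        ]
[269.5  63.2] 149 [868.1 -34.5  30. ]
[ 44.1 165.3] 237 [595.6 586.7  30. ]
[119.5 172.4] 212 [570.  380.4  30. ]
[412.3 205.9] 219 [ 457.5 -403.6   30. ]
[155.6 211.8] 220 [461.  282.1  30. ]
[116.8 213.8] 221 [458.7 385.8  30. ]
[ 58.5 246.8] 435 [375.8 539.3  30. ]
t0
[119.3 172.3] 176 [570.5 381.   30. ]
[412.4 206. ] 177 [ 457.3 -403.8   30. ]
[155.5 211.8] 181 [461.1 282.5  30. ]
[116.6 213.8] 180 [458.8 386.1  30. ]
```

>>> jog_arm(
  commands=[
    [-0.015, 0.05, -0.01, 0, 0, 0, 0.75],
    [-0.035, 0.1, -0.03, 0, 0, 0, 0.75],
    [-0.055, 0.15, -0.06, 0, 0, 0, 0.75],
    [-0.075, 0.2, -0.09, 0, 0, 0, 0.75],
    [-0.09, 0.245, -0.12, 0, 0, 0, 0.75],
    [-0.0994, 0.264, -0.16, 0, 0, 0, 0.75],
    [-0.0994, 0.264, -0.2, 0, 0, 0, 0.75],
    [-0.0994, 0.264, -0.24, 0, 0, 0, 0.75],
    [-0.0994, 0.264, -0.24, 0, 0, 0, 0.75],
    [-0.0994, 0.264, -0.24, 0, 0, 0, 0.75],
  ],
)

```text
clock: 14.45
eef_pos: [461.8, 282.7, 57.1]
eef_rot: [3.14, -0.001, 1.572]
wrist_force: [-0.4, -0.6, 0.9]
finger_gap: 70.7
```

```bash
python3 look.py wrist w9; python3 look.py top t9 >/dev/null; python3 -c "
from dishes import *;import pickle
for o in find(pickle.load(open('t9.pkl','rb'))[0]): print(*o)"
```

```text
14.5 [462.  282.7  57.4] [ 3.139e+00 -1.000e-03  1.572e+00] [ 0.48  0.45  1.69 -0.    1.    0.48] [0.5 0.2 0. ] [ 0.06 -0.13 -0.02] 70.3
tcp px [[260. 235.]]
[412.4 205.9] 174 [ 457.5 -403.8   30. ]
```

View pics/w9.png

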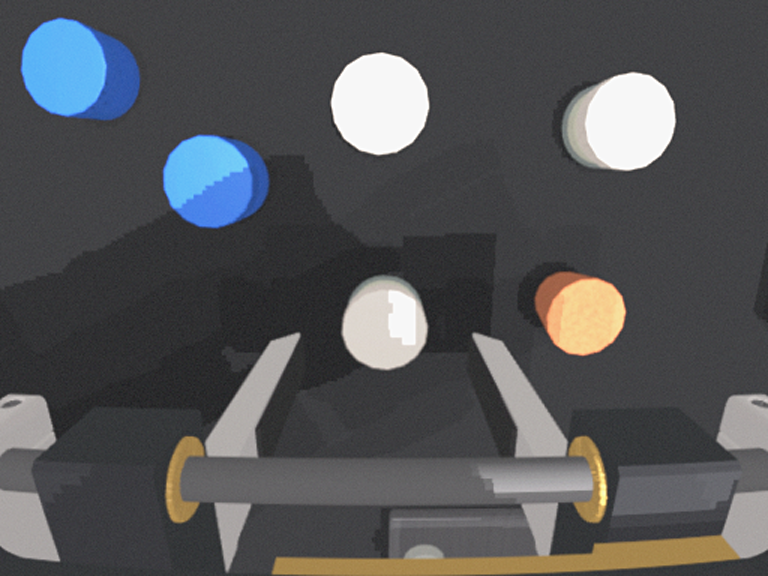

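```bash
python3 -c "
from h import *;import pickle
c,s=pickle.load(open('w9.pkl','rb')); print(onz(c,np.array([(385,324),(380,103),(631,121),(586,316)])/1.5,30).round(1))"
```

```text
[[459.9 286.   30. ]
 [457.6 386.4  30. ]
 [568.7 381.   30. ]
 [558.2 290.   30. ]]
```

>>> jog_arm(
  commands=[
    [0, 0, -0.03, 0, 0, 0, 0.75],
    [0, 0, -0.045, 0, 0, 0, 0.75],
    [0, 0, -0.051, 0, 0, 0, 0.75],
    [0, 0, -0.051, 0, 0, 0, 0.75],
    [0, 0, -0.051, 0, 0, 0, 0.4],
    [0, 0, -0.051, 0, 0, 0, 0.3],
    [0, 0, -0.051, 0, 0, 0, 0.3],
    [0, 0, -0.051, 0, 0, 0, 0.3],
    [0, 0, -0.051, 0, 0, 0, 0.3],
    [0, 0, -0.051, 0, 0, 0, 0.3],
  ],
  grip_force=15,
)

```text
clock: 15.8
eef_pos: [461.1, 282.4, 4.7]
eef_rot: [3.141, -0.0, 1.572]
wrist_force: [-0.6, -0.5, 5.3]
finger_gap: 41.9
```

>>> jog_arm(
  commands=[
    [0, 0, 0.05, 0, 0, 0, 0.3],
    [0, -0.02, 0.11, 0, 0, 0, 0.3],
    [0.015, -0.07, 0.14, 0, 0, 0, 0.3],
    [0.03, -0.12, 0.155, 0, 0, 0, 0.3],
    [0.045, -0.175, 0.155, 0, 0, 0, 0.3],
    [0.06, -0.23, 0.155, 0, 0, 0, 0.3],
    [0.075, -0.285, 0.155, 0, 0, 0, 0.3],
    [0.09, -0.335, 0.155, 0, 0, 0, 0.3],
    [0.1, -0.37, 0.145, 0, 0, 0, 0.3],
    [0.107, -0.377, 0.125, 0, 0, 0, 0.3],
  ],
)

```text
clock: 17.05
eef_pos: [568.4, -97.0, 129.1]
eef_rot: [3.141, 0.0, 1.57]
wrist_force: [0.2, 0.1, -1.5]
finger_gap: 41.6
```

>>> jog_arm(
  commands=[
    [0, 0, -0.02, 0, 0, 0, 0.3],
    [0, 0, -0.045, 0, 0, 0, 0.3],
    [0, 0, -0.06, 0, 0, 0, 0.3],
    [0, 0, -0.069, 0, 0, 0, 0.3],
    [0, 0, -0.069, 0, 0, 0, 0.3],
    [0, 0, -0.069, 0, 0, 0, 0.3],
    [0, 0, -0.069, 0, 0, 0, 0.3],
    [0, 0, -0.069, 0, 0, 0, 0.3],
    [0, 0, -0.069, 0, 0, 0, 0.3],
    [0, 0, -0.069, 0, 0, 0, 0.3],
  ],
)

```text
clock: 18.3
eef_pos: [568.0, -94.7, 60.5]
eef_rot: [3.142, 0.0, 1.572]
wrist_force: [0.7, -0.8, -1.3]
finger_gap: 41.6
```

```bash
python3 look.py wrist w10
```

```text
18.35 [568.  -94.7  60.5] [-3.142  0.     1.572] [-0.23  0.51  1.58 -0.    1.05 -0.23] [-0.3  0.3 -1.4] [ 0.02 -0.04  0.02] 41.6
tcp px [[260. 235.]]
```

View pics/w10.png

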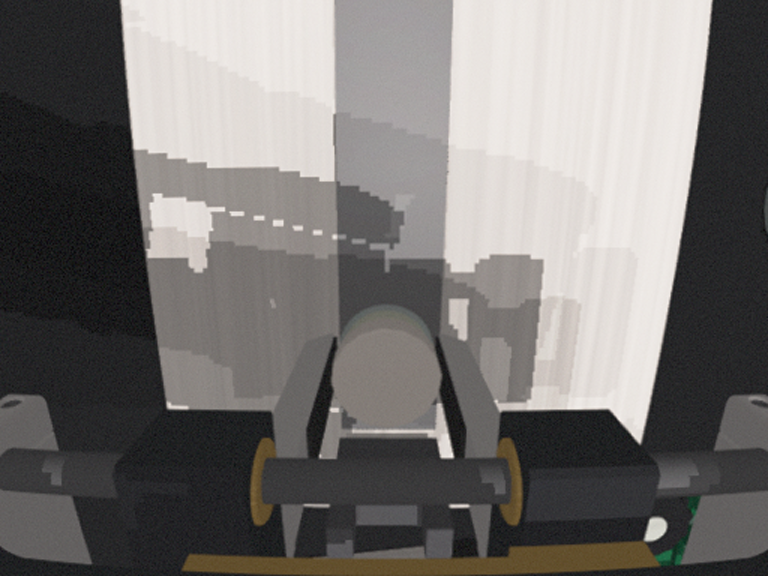

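>>> jog_arm(
  commands=[
    [0, 0, -0.001, 0, 0, 0, 0.3],
    [0, 0, -0.001, 0, 0, 0, 0.5],
    [0, 0, -0.001, 0, 0, 0, 0.65],
    [0, 0, -0.001, 0, 0, 0, 0.65],
    [0, 0, 0.03, 0, 0, 0, 0.65],
    [0, 0, 0.08, 0, 0, 0, 0.65],
    [-0.01, 0.04, 0.12, 0, 0, 0, 0.75],
    [-0.02, 0.09, 0.14, 0, 0, 0, 0.75],
    [-0.03, 0.14, 0.14, 0, 0, 0, 0.75],
    [-0.045, 0.2, 0.14, 0, 0, 0, 0.75],
  ],
)

```text
clock: 19.6
eef_pos: [522.7, 106.6, 200.8]
eef_rot: [3.141, -0.0, 1.571]
wrist_force: [-0.2, 0.7, -1.8]
finger_gap: 70.8
```

>>> jog_arm(
  commands=[
    [-0.01, 0.05, 0, 0, 0, 0, 0.75],
    [-0.025, 0.105, 0, 0, 0, 0, 0.75],
    [-0.04, 0.16, -0.01, 0, 0, 0, 0.75],
    [-0.055, 0.215, -0.03, 0, 0, 0, 0.75],
    [-0.065, 0.265, -0.06, 0, 0, 0, 0.75],
    [-0.065, 0.28, -0.1, 0, 0, 0, 0.75],
    [-0.065, 0.28, -0.14, 0, 0, 0, 0.75],
    [-0.065, 0.28, -0.14, 0, 0, 0, 0.75],
    [-0.065, 0.28, -0.14, 0, 0, 0, 0.75],
    [-0.065, 0.28, -0.14, 0, 0, 0, 0.75],
  ],
)

```text
clock: 20.85
eef_pos: [458.9, 385.6, 62.5]
eef_rot: [3.139, -0.002, 1.572]
wrist_force: [0.1, 0.0, 0.3]
finger_gap: 70.8
```

```bash
python3 look.py wrist w11; python3 look.py top t11
```

```text
20.9 [458.7 385.6  62.2] [ 3.140e+00 -2.000e-03  1.572e+00] [0.64 0.55 1.51 0.   1.07 0.64] [ 0.1  0.  -0.8] [-0.03 -0.06 -0.02] 70.8
tcp px [[259. 235.]]
20.95 [458.6 385.5  61.9] [ 3.140e+00 -1.000e-03  1.572e+00] [ 0.64  0.55  1.51 -0.    1.07  0.64] [-0.6 -0.3  0.3] [-0.05 -0.07 -0.05] 70.8
```

View pics/w11.png

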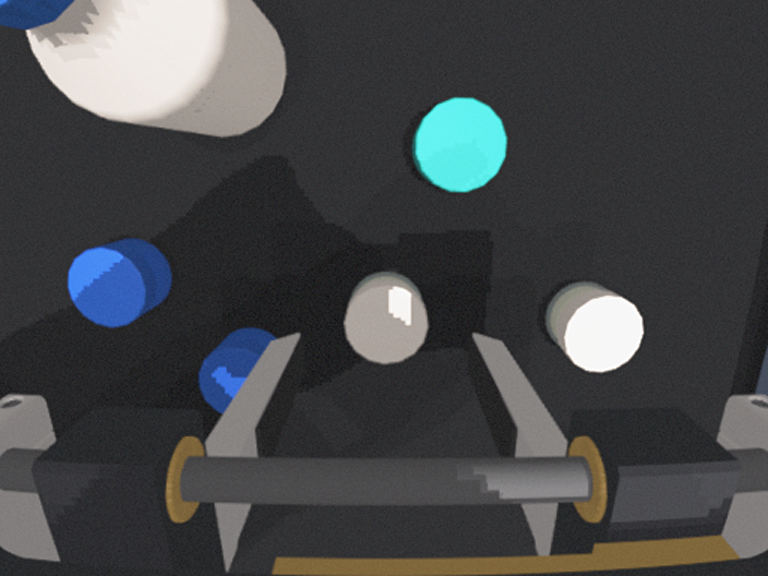

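View pics/t11.png

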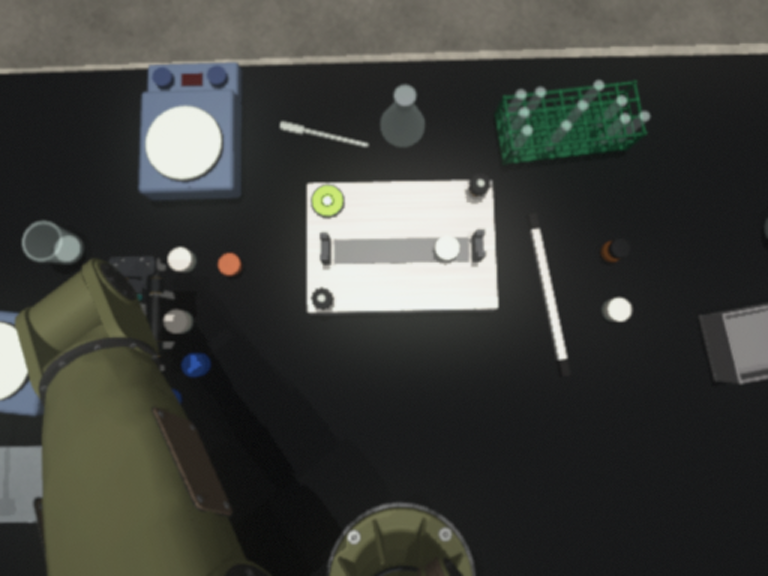

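>>> jog_arm(
  commands=[
    [0, 0.001, -0.03, 0, 0, 0, 0.75],
    [0, 0.001, -0.05, 0, 0, 0, 0.75],
    [0, 0.001, -0.057, 0, 0, 0, 0.75],
    [0, 0.001, -0.057, 0, 0, 0, 0.75],
    [0, 0.001, -0.057, 0, 0, 0, 0.4],
    [0, 0.001, -0.057, 0, 0, 0, 0.3],
    [0, 0.001, -0.057, 0, 0, 0, 0.3],
    [0, 0.001, -0.057, 0, 0, 0, 0.3],
    [0, 0.001, -0.057, 0, 0, 0, 0.3],
    [0, 0.001, -0.057, 0, 0, 0, 0.3],
  ],
)

```text
clock: 22.2
eef_pos: [458.2, 386.4, 3.8]
eef_rot: [3.141, -0.0, 1.572]
wrist_force: [-0.7, -0.4, 5.6]
finger_gap: 41.6
```

>>> jog_arm(
  commands=[
    [0, 0, 0.05, 0, 0, 0, 0.3],
    [0, -0.02, 0.1, 0, 0, 0, 0.3],
    [0.012, -0.07, 0.13, 0, 0, 0, 0.3],
    [0.026, -0.12, 0.155, 0, 0, 0, 0.3],
    [0.04, -0.175, 0.155, 0, 0, 0, 0.3],
    [0.055, -0.23, 0.155, 0, 0, 0, 0.3],
    [0.07, -0.285, 0.155, 0, 0, 0, 0.3],
    [0.085, -0.34, 0.155, 0, 0, 0, 0.3],
    [0.1, -0.39, 0.155, 0, 0, 0, 0.3],
    [0.1103, -0.431, 0.14, 0, 0, 0, 0.3],
  ],
)

```text
clock: 23.45
eef_pos: [569.0, -46.8, 143.8]
eef_rot: [3.14, 0.0, 1.572]
wrist_force: [0.1, 0.1, -1.4]
finger_gap: 41.3
```

>>> jog_arm(
  commands=[
    [0, 0, -0.02, 0, 0, 0, 0.3],
    [0, 0, -0.05, 0, 0, 0, 0.3],
    [0, 0, -0.075, 0, 0, 0, 0.3],
    [0, 0, -0.0845, 0, 0, 0, 0.3],
    [0, 0, -0.0845, 0, 0, 0, 0.3],
    [0, 0, -0.0845, 0, 0, 0, 0.3],
    [0, 0, -0.0845, 0, 0, 0, 0.3],
    [0, 0, -0.0845, 0, 0, 0, 0.5],
    [0, 0, -0.0845, 0, 0, 0, 0.65],
    [0, 0, -0.0845, 0, 0, 0, 0.65],
  ],
)

```text
clock: 24.7
eef_pos: [568.4, -44.7, 59.0]
eef_rot: [3.141, 0.0, 1.572]
wrist_force: [-0.1, -1.0, -0.0]
finger_gap: 60.3
```

```bash
python3 look.py wrist w12
```

```text
24.75 [568.3 -44.7  59. ] [ 3.142 -0.     1.572] [-0.14  0.5   1.6   0.    1.04 -0.14] [ 0.2 -0.2  0. ] [-0.01 -0.04  0.02] 60.8
tcp px [[260. 235.]]
```

View pics/w12.png

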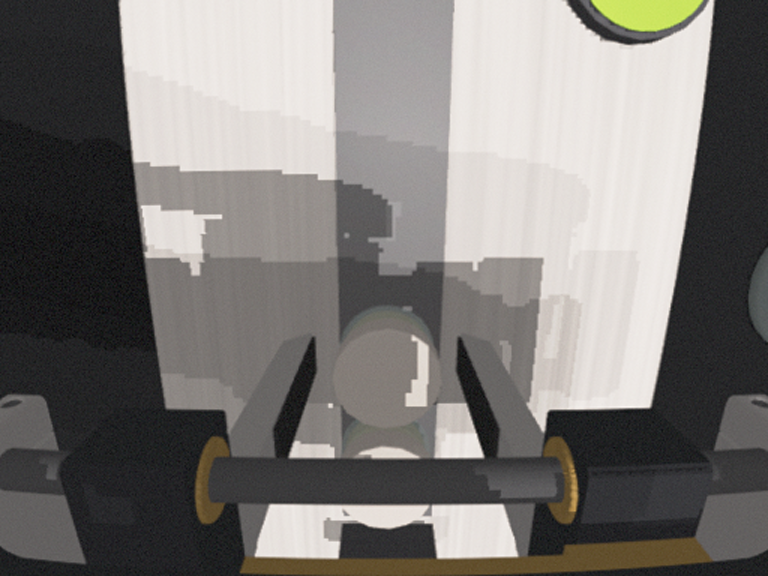

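>>> jog_arm(
  commands=[
    [0, 0, 0.04, 0, 0, 0, 0.65],
    [0, 0, 0.09, 0, 0, 0, 0.65],
    [0, 0.04, 0.13, 0, 0, 0, 0.75],
    [0, 0.09, 0.14, 0, 0, 0, 0.75],
    [0, 0.145, 0.14, 0, 0, 0, 0.75],
    [0, 0.2, 0.14, 0, 0, 0, 0.75],
    [0, 0.255, 0.12, 0, 0, 0, 0.75],
    [0, 0.31, 0.1, 0, 0, 0, 0.75],
    [0, 0.365, 0.07, 0, 0, 0, 0.75],
    [0.001, 0.41, 0.04, 0, 0, 0, 0.75],
  ],
)

```text
clock: 26.0
eef_pos: [569.0, 367.4, 98.0]
eef_rot: [3.141, -0.0, 1.573]
wrist_force: [0.6, -0.2, 0.4]
finger_gap: 70.6
```

>>> jog_arm(
  commands=[
    [0, 0.016, -0.03, 0, 0, 0, 0.75],
    [0, 0.016, -0.04, 0, 0, 0, 0.75],
    [0, 0.016, -0.04, 0, 0, 0, 0.75],
    [0, 0.016, -0.04, 0, 0, 0, 0.75],
    [0, 0.016, -0.04, 0, 0, 0, 0.75],
    [0, 0.016, -0.04, 0, 0, 0, 0.75],
    [0, 0.016, -0.04, 0, 0, 0, 0.75],
    [0, 0.016, -0.04, 0, 0, 0, 0.75],
    [0, 0.016, -0.04, 0, 0, 0, 0.75],
    [0, 0.016, -0.04, 0, 0, 0, 0.75],
  ],
)

```text
clock: 27.25
eef_pos: [569.3, 381.3, 58.9]
eef_rot: [3.142, 0.0, 1.572]
wrist_force: [-0.2, 0.1, 0.0]
finger_gap: 70.7
```

```bash
python3 look.py wrist w13; python3 look.py top t13
```

```text
27.3 [569.3 381.3  58.9] [-3.142  0.     1.572] [ 0.54  0.74  1.22 -0.    1.19  0.54] [0.1 0.3 0.3] [-0.   -0.11 -0.  ] 70.4
tcp px [[260. 235.]]
27.35 [569.3 381.3  58.9] [-3.142 -0.     1.572] [0.54 0.74 1.22 0.   1.19 0.54] [0.7 0.1 0.5] [-0.05 -0.11 -0.04] 70.3
```

View pics/w13.png

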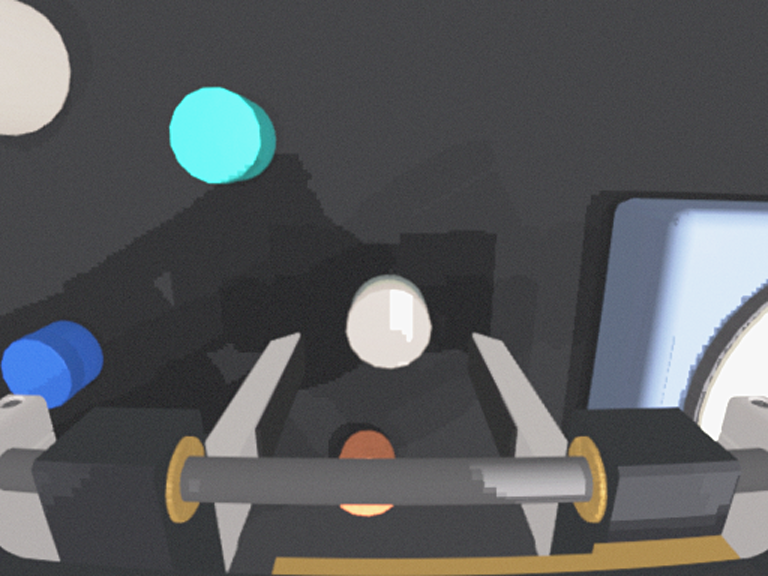

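View pics/t13.png

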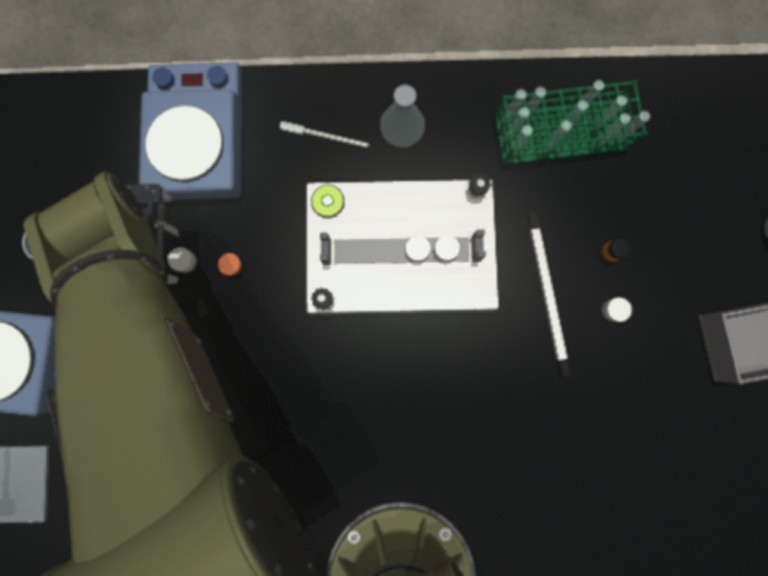

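>>> jog_arm(
  commands=[
    [0, 0.001, -0.03, 0, 0, 0, 0.75],
    [0, 0.001, -0.045, 0, 0, 0, 0.75],
    [0, 0.001, -0.054, 0, 0, 0, 0.75],
    [0, 0.001, -0.054, 0, 0, 0, 0.75],
    [0, 0.001, -0.054, 0, 0, 0, 0.4],
    [0, 0.001, -0.054, 0, 0, 0, 0.3],
    [0, 0.001, -0.054, 0, 0, 0, 0.3],
    [0, 0.001, -0.054, 0, 0, 0, 0.3],
    [0, 0.001, -0.054, 0, 0, 0, 0.3],
    [0, 0.001, -0.054, 0, 0, 0, 0.3],
  ],
)

```text
clock: 28.6
eef_pos: [569.5, 382.4, 5.3]
eef_rot: [3.141, -0.0, 1.572]
wrist_force: [-1.1, -0.5, 4.8]
finger_gap: 41.5
```

>>> jog_arm(
  commands=[
    [0, 0, 0.05, 0, 0, 0, 0.3],
    [0, -0.02, 0.1, 0, 0, 0, 0.3],
    [0, -0.065, 0.13, 0, 0, 0, 0.3],
    [0, -0.11, 0.155, 0, 0, 0, 0.3],
    [0, -0.16, 0.155, 0, 0, 0, 0.3],
    [0, -0.215, 0.155, 0, 0, 0, 0.3],
    [0, -0.27, 0.155, 0, 0, 0, 0.3],
    [0, -0.32, 0.155, 0, 0, 0, 0.3],
    [0, -0.36, 0.155, 0, 0, 0, 0.3],
    [0, -0.377, 0.14, 0, 0, 0, 0.3],
  ],
)

```text
clock: 29.85
eef_pos: [569.6, 3.6, 145.1]
eef_rot: [3.14, 0.0, 1.571]
wrist_force: [0.2, 0.6, -0.9]
finger_gap: 41.8
```

>>> jog_arm(
  commands=[
    [0, 0, -0.02, 0, 0, 0, 0.3],
    [0, 0, -0.05, 0, 0, 0, 0.3],
    [0, 0, -0.075, 0, 0, 0, 0.3],
    [0, 0, -0.0855, 0, 0, 0, 0.3],
    [0, 0, -0.0855, 0, 0, 0, 0.3],
    [0, 0, -0.0855, 0, 0, 0, 0.3],
    [0, 0, -0.0855, 0, 0, 0, 0.3],
    [0, 0, -0.0855, 0, 0, 0, 0.5],
    [0, 0, -0.0855, 0, 0, 0, 0.65],
    [0, 0, -0.0855, 0, 0, 0, 0.65],
  ],
)

```text
clock: 31.1
eef_pos: [569.4, 5.3, 59.5]
eef_rot: [3.141, -0.0, 1.572]
wrist_force: [0.6, -0.2, 0.9]
finger_gap: 60.3
```

```bash
python3 look.py wrist w14;  python3 look.py top t14 >/dev/null; python3 -c "
from dishes import *;import pickle
for o in find(pickle.load(open('t14.pkl','rb'))[0]): print(*o)"
```

```text
31.15 [569.4   5.3  59.5] [3.141 0.    1.572] [-0.06  0.5   1.6  -0.    1.04 -0.06] [-0.6 -0.4 -0.1] [-0.05 -0.06  0.02] 61.0
tcp px [[260. 235.]]
[269.5  63.2] 141 [868.  -34.6  30. ]
[ 44.2 165.3] 229 [595.5 586.2  30. ]
[412.4 205.9] 212 [ 457.6 -403.8   30. ]
[ 58.6 246.8] 413 [375.8 539.2  30. ]
```

View pics/w14.png

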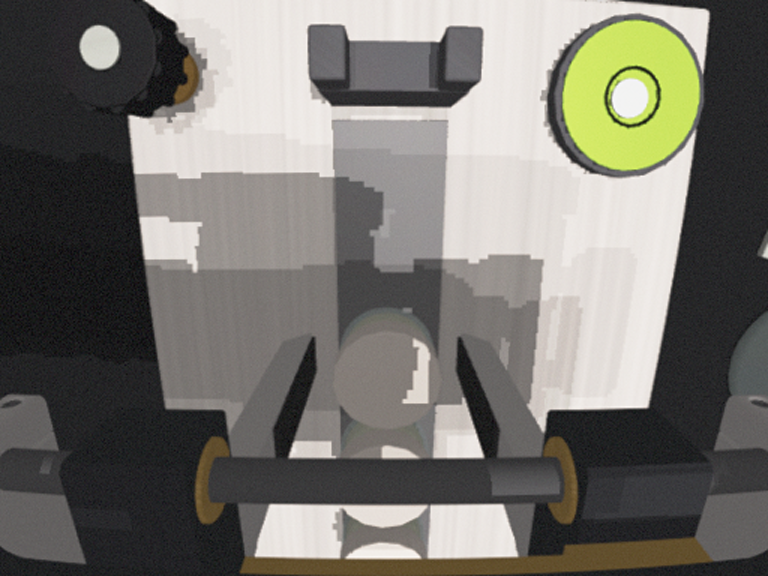

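>>> jog_arm(
  commands=[
    [0, 0, 0.04, 0, 0, 0, 0.65],
    [0, 0, 0.09, 0, 0, 0, 0.65],
    [-0.01, -0.04, 0.13, 0, 0, 0, 0.75],
    [-0.025, -0.09, 0.14, 0, 0, 0, 0.75],
    [-0.04, -0.145, 0.14, 0, 0, 0, 0.75],
    [-0.055, -0.2, 0.14, 0, 0, 0, 0.75],
    [-0.07, -0.25, 0.14, 0, 0, 0, 0.75],
    [-0.085, -0.3, 0.13, 0, 0, 0, 0.75],
    [-0.1, -0.35, 0.1, 0, 0, 0, 0.75],
    [-0.11, -0.395, 0.07, 0, 0, 0, 0.75],
  ],
)

```text
clock: 32.45
eef_pos: [458.6, -391.5, 128.9]
eef_rot: [3.141, 0.001, 1.572]
wrist_force: [1.5, -0.1, -0.2]
finger_gap: 70.5
```

>>> jog_arm(
  commands=[
    [-0.002, -0.014, -0.03, 0, 0, 0, 0.75],
    [-0.002, -0.014, -0.06, 0, 0, 0, 0.75],
    [-0.002, -0.014, -0.07, 0, 0, 0, 0.75],
    [-0.002, -0.014, -0.07, 0, 0, 0, 0.75],
    [-0.002, -0.014, -0.07, 0, 0, 0, 0.75],
    [-0.002, -0.014, -0.07, 0, 0, 0, 0.75],
    [-0.002, -0.014, -0.07, 0, 0, 0, 0.75],
    [-0.002, -0.014, -0.07, 0, 0, 0, 0.75],
    [-0.002, -0.014, -0.07, 0, 0, 0, 0.75],
    [-0.002, -0.014, -0.07, 0, 0, 0, 0.75],
  ],
)

```text
clock: 33.7
eef_pos: [457.3, -403.7, 59.4]
eef_rot: [-3.142, -0.0, 1.572]
wrist_force: [-0.0, 0.4, 0.0]
finger_gap: 70.7
```

```bash
python3 look.py wrist w15; python3 look.py top t15
```

```text
33.75 [ 457.3 -403.7   59.4] [-3.142 -0.     1.572] [-0.78  0.58  1.48  0.    1.08 -0.78] [-0.7  0.1  0.2] [-0.09 -0.1   0.02] 70.5
tcp px [[260. 235.]]
33.8 [ 457.3 -403.7   59.4] [-3.142 -0.     1.572] [-0.78  0.58  1.48 -0.    1.08 -0.78] [-0.2 -0.9 -0.2] [-0.03 -0.08  0.03] 70.7
```

View pics/w15.png

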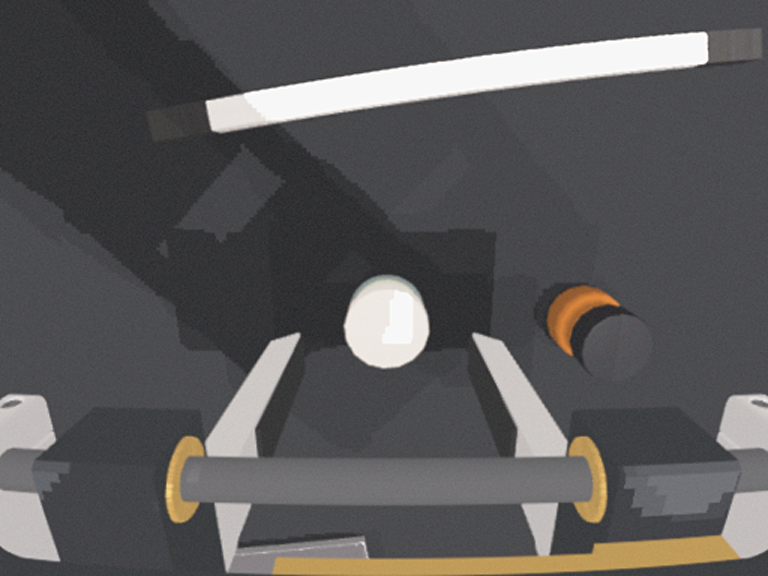

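View pics/t15.png

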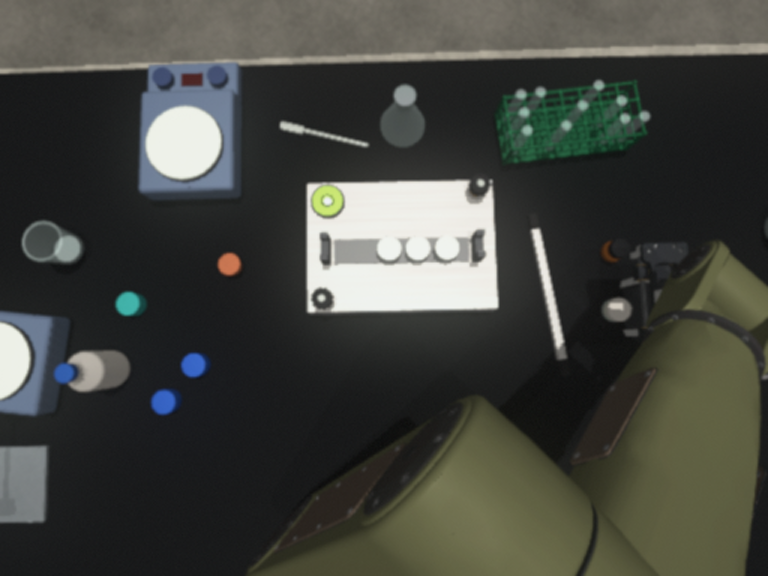

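>>> jog_arm(
  commands=[
    [0, 0.001, -0.03, 0, 0, 0, 0.75],
    [0, 0.001, -0.045, 0, 0, 0, 0.75],
    [0, 0.001, -0.0545, 0, 0, 0, 0.75],
    [0, 0.001, -0.0545, 0, 0, 0, 0.75],
    [0, 0.001, -0.0545, 0, 0, 0, 0.4],
    [0, 0.001, -0.0545, 0, 0, 0, 0.3],
    [0, 0.001, -0.0545, 0, 0, 0, 0.3],
    [0, 0.001, -0.0545, 0, 0, 0, 0.3],
    [0, 0.001, -0.0545, 0, 0, 0, 0.3],
    [0, 0.001, -0.0545, 0, 0, 0, 0.3],
  ],
)

```text
clock: 35.05
eef_pos: [457.4, -402.8, 5.3]
eef_rot: [3.141, 0.0, 1.572]
wrist_force: [-1.1, 0.9, 4.7]
finger_gap: 41.6
```

>>> jog_arm(
  commands=[
    [0, 0, 0.05, 0, 0, 0, 0.3],
    [0, 0.02, 0.1, 0, 0, 0, 0.3],
    [0.012, 0.065, 0.135, 0, 0, 0, 0.3],
    [0.026, 0.115, 0.165, 0, 0, 0, 0.3],
    [0.04, 0.17, 0.165, 0, 0, 0, 0.3],
    [0.055, 0.225, 0.165, 0, 0, 0, 0.3],
    [0.07, 0.28, 0.165, 0, 0, 0, 0.3],
    [0.085, 0.335, 0.165, 0, 0, 0, 0.3],
    [0.1, 0.39, 0.165, 0, 0, 0, 0.3],
    [0.11, 0.44, 0.15, 0, 0, 0, 0.3],
  ],
)

```text
clock: 36.3
eef_pos: [568.0, 39.3, 155.4]
eef_rot: [3.14, -0.0, 1.573]
wrist_force: [0.4, -0.8, -0.2]
finger_gap: 41.7
```

>>> jog_arm(
  commands=[
    [0.0023, 0.018, -0.01, 0, 0, 0, 0.3],
    [0.0023, 0.018, -0.04, 0, 0, 0, 0.3],
    [0.0023, 0.018, -0.07, 0, 0, 0, 0.3],
    [0.0023, 0.018, -0.088, 0, 0, 0, 0.3],
    [0.0023, 0.018, -0.0955, 0, 0, 0, 0.3],
    [0.0023, 0.018, -0.0955, 0, 0, 0, 0.3],
    [0.0023, 0.018, -0.0955, 0, 0, 0, 0.3],
    [0.0023, 0.018, -0.0955, 0, 0, 0, 0.5],
    [0.0023, 0.018, -0.0955, 0, 0, 0, 0.65],
    [0.0023, 0.018, -0.0955, 0, 0, 0, 0.65],
  ],
)

```text
clock: 37.55
eef_pos: [569.7, 55.3, 59.6]
eef_rot: [3.141, -0.0, 1.572]
wrist_force: [0.5, -0.1, -0.7]
finger_gap: 60.9
```

```bash
python3 look.py wrist w16
```

```text
37.6 [569.7  55.3  59.6] [ 3.141 -0.     1.572] [0.03 0.51 1.59 0.   1.04 0.03] [-0.2  0.5  0.2] [-0.01 -0.06 -0.02] 60.8
tcp px [[260. 235.]]
```

View pics/w16.png

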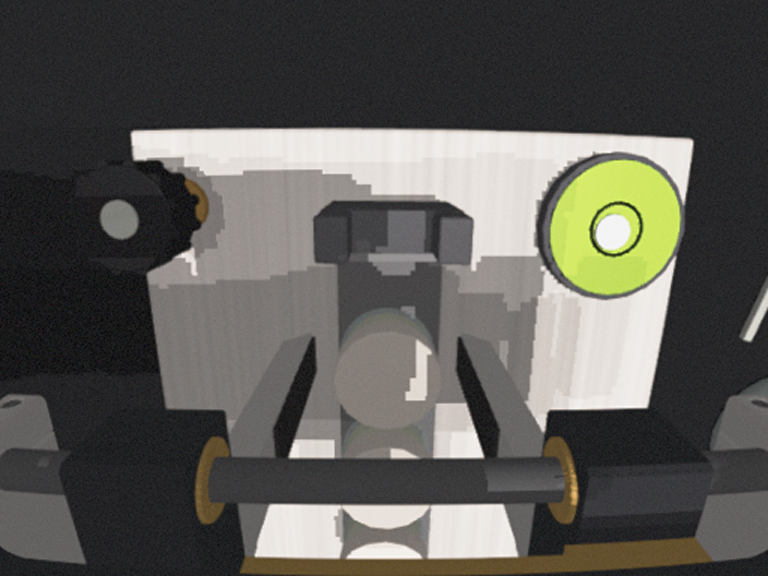

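>>> jog_arm(
  commands=[
    [0, 0, 0.04, 0, 0, 0, 0.65],
    [0, 0, 0.09, 0, 0, 0, 0.65],
    [0, -0.03, 0.13, 0, 0, -0.06, 0.65],
    [-0.015, -0.08, 0.14, 0, 0, -0.14, 0.65],
    [-0.03, -0.13, 0.14, 0, 0, -0.22, 0.65],
    [-0.045, -0.18, 0.14, 0, 0, -0.3, 0.65],
    [-0.06, -0.23, 0.14, 0, 0, -0.38, 0.65],
    [-0.075, -0.28, 0.14, 0, 0, -0.46, 0.65],
    [-0.08, -0.32, 0.13, 0, 0, -0.54, 0.65],
    [-0.08, -0.342, 0.11, 0, 0, -0.62, 0.65],
  ],
)

```text
clock: 38.85
eef_pos: [489.3, -288.8, 169.8]
eef_rot: [3.14, -0.001, 0.267]
wrist_force: [-0.1, 0.7, -0.4]
finger_gap: 61.2
```

>>> jog_arm(
  commands=[
    [0, 0, 0, 0, 0, -0.066, 0.65],
    [0, 0, -0.03, 0, 0, -0.066, 0.65],
    [0, 0, -0.05, 0, 0, -0.066, 0.65],
    [0, 0, -0.05, 0, 0, -0.066, 0.65],
    [0, 0, -0.05, 0, 0, -0.066, 0.65],
    [0, 0, -0.05, 0, 0, -0.066, 0.65],
    [0, 0, -0.05, 0, 0, -0.066, 0.65],
    [0, 0, -0.05, 0, 0, -0.066, 0.65],
    [0, 0, -0.05, 0, 0, -0.066, 0.65],
    [0, 0, -0.05, 0, 0, -0.066, 0.65],
  ],
)

```text
clock: 40.1
eef_pos: [489.6, -286.7, 119.5]
eef_rot: [-3.142, 0.0, 0.136]
wrist_force: [-0.3, 0.1, 0.4]
finger_gap: 60.9
```

```bash
python3 look.py wrist w17; python3 look.py top t17 190,105,450,265 3
```

```text
40.15 [ 489.6 -286.7  119.5] [-3.142 -0.     0.136] [-0.59  0.42  1.57  0.    1.15  0.84] [ 0.4 -0.2  0.8] [0.05 0.06 0.04] 61.0
tcp px [[257. 233.]]
40.2 [ 489.6 -286.7  119.4] [-3.142  0.     0.136] [-0.59  0.42  1.57 -0.    1.15  0.84] [ 0.1 -0.5  0. ] [-0.01  0.04  0.02] 61.0
```

View pics/w17.png

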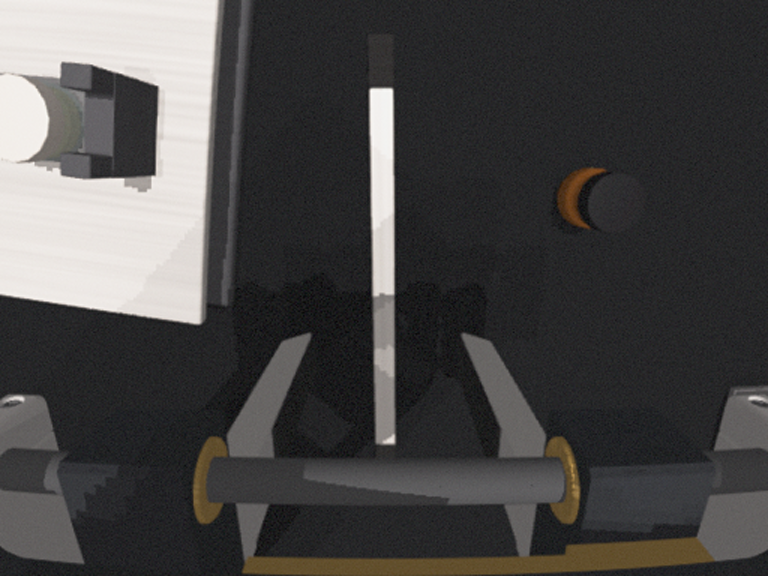

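View pics/t17.png

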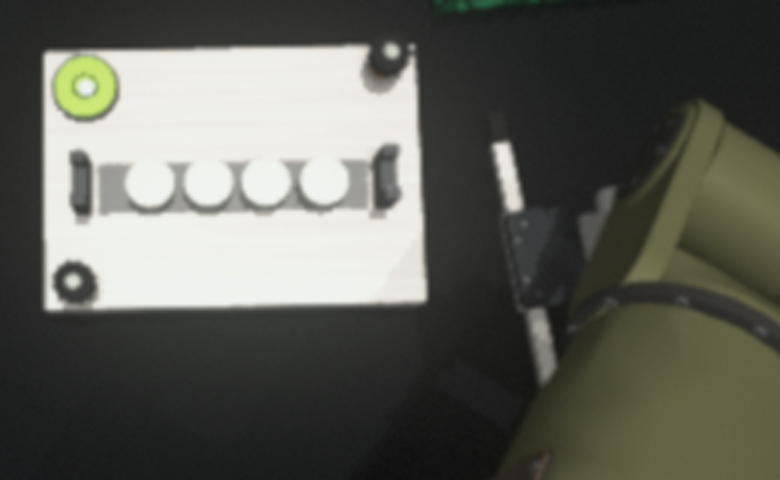

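Run:
```python
from h import *
import pickle
c,s=pickle.load(open('w17.pkl','rb'))
P=onz(c,np.array([(381.5,88),(386,443),(381,35)])/1.5,14); print(P.round(1))
d=P[0]-P[1]; print("len",np.linalg.norm(d),"ang",np.arctan2(d[1],d[0]),"mid",P[:2].mean(0).round(1))
t=pickle.load(open('t8.pkl','rb'))[0]
im=t["pixels"]; m=((im.min(2)>110)).astype(np.uint8)
n,l,st,ce=cv2.connectedComponentsWithStats(m)
for i in range(1,n):
    if st[i][3]>60 and st[i][2]<40 and 340<ce[i][0]<390:
        yx=np.argwhere(l==i)[:,::-1].astype(np.float32); 
        X=onz(t,yx,14); mu=X.mean(0); w,v=np.linalg.eigh(np.cov(X[:,:2].T)); a=v[:,1]; pr=(X[:,:2]-mu[:2])@a
        print("top",mu.round(1),np.arctan2(*(a*np.sign(a[0]))[::-1]),(pr.min(),pr.max()))
# check dish rows
t=pickle.load(open('t17.pkl','rb'))[0]
print(onz(t,[(190+x/3,105+y/3) for x,y in [(150,183),(208,183),(266,182),(323,181)]],85).round(1))
```

```text
[[ 608.5 -268.2   14. ]
 [ 371.5 -303.2   14. ]
 [ 637.4 -264.    14. ]]
len 239.58444440668288 ang 0.14702790364976578 mid [ 490.  -285.7   14. ]
top [ 491.  -284.5   14. ] 0.1456849814083173 (np.float64(-124.35609390896755), np.float64(122.62537499576763))
[[568.5  52.5  85. ]
 [567.2   3.3  85. ]
 [566.6 -45.9  85. ]
 [566.2 -94.2  85. ]]
```

>>> jog_arm(
  commands=[
    [0.001, 0.0015, -0.04, 0, 0, 0.005, 0.65],
    [0.001, 0.0015, -0.08, 0, 0, 0.005, 0.65],
    [0.001, 0.0015, -0.105, 0, 0, 0.005, 0.65],
    [0.001, 0.0015, -0.1155, 0, 0, 0.005, 0.65],
    [0.001, 0.0015, -0.1155, 0, 0, 0.005, 0.65],
    [0.001, 0.0015, -0.1155, 0, 0, 0.005, 0.3],
    [0.001, 0.0015, -0.1155, 0, 0, 0.005, 0.1],
    [0.001, 0.0015, -0.1155, 0, 0, 0.005, 0.05],
    [0.001, 0.0015, -0.1155, 0, 0, 0.005, 0.05],
    [0.001, 0.0015, -0.1155, 0, 0, 0.005, 0.05],
  ],
  grip_force=30,
)

```text
clock: 41.45
eef_pos: [490.6, -285.2, 4.0]
eef_rot: [3.142, -0.0, 0.146]
wrist_force: [-0.3, 1.8, 0.4]
finger_gap: 14.2
```

>>> jog_arm(
  commands=[
    [0, 0, 0.03, 0, 0, 0, 0.05],
    [0, 0, 0.08, 0, 0, 0, 0.05],
    [0, 0, 0.13, 0, 0, 0.04, 0.05],
    [0, 0, 0.175, 0, 0, 0.11, 0.05],
    [0.01, 0.03, 0.2, 0, 0, 0.19, 0.05],
    [0.02, 0.07, 0.2, 0, 0, 0.27, 0.05],
    [0.035, 0.12, 0.2, 0, 0, 0.35, 0.05],
    [0.05, 0.17, 0.2, 0, 0, 0.43, 0.05],
    [0.065, 0.215, 0.2, 0, 0, 0.51, 0.05],
    [0.075, 0.25, 0.2, 0, 0, 0.59, 0.05],
  ],
)

```text
clock: 42.7
eef_pos: [565.8, -33.2, 203.7]
eef_rot: [-3.141, -0.0, 1.388]
wrist_force: [-0.1, -0.5, -1.4]
finger_gap: 13.2
```

>>> jog_arm(
  commands=[
    [0.0034, 0.0177, 0, 0, 0, 0.06, 0.05],
    [0.0034, 0.0177, 0, 0, 0, 0.085, 0.05],
    [0.0034, 0.0177, -0.02, 0, 0, 0.085, 0.05],
    [0.0034, 0.0177, -0.045, 0, 0, 0.085, 0.05],
    [0.0034, 0.0177, -0.065, 0, 0, 0.085, 0.05],
    [0.0034, 0.0177, -0.07, 0, 0, 0.085, 0.05],
    [0.0034, 0.0177, -0.07, 0, 0, 0.085, 0.05],
    [0.0034, 0.0177, -0.07, 0, 0, 0.085, 0.05],
    [0.0034, 0.0177, -0.07, 0, 0, 0.085, 0.05],
    [0.0034, 0.0177, -0.07, 0, 0, 0.085, 0.05],
  ],
)

```text
clock: 43.95
eef_pos: [569.1, -17.5, 134.3]
eef_rot: [3.141, 0.0, 1.56]
wrist_force: [-0.1, -0.0, -2.0]
finger_gap: 13.9
```

```bash
python3 look.py wrist w18; python3 look.py scene s18 150,110,310,245 4
```

```text
44.0 [569.1 -17.5 134.2] [3.141 0.    1.56 ] [-0.1   0.41  1.55  0.    1.19 -0.08] [ 0.6  0.5 -1.8] [-0.04 -0.08  0.04] 14.2
tcp px [[260. 235.]]
44.05 [569.1 -17.5 134.1] [3.141 0.    1.56 ] [-0.1   0.41  1.55 -0.    1.19 -0.08] [-0.   1.1 -2.5] [-0.01 -0.1   0.06] 13.6
```

View pics/w18.png

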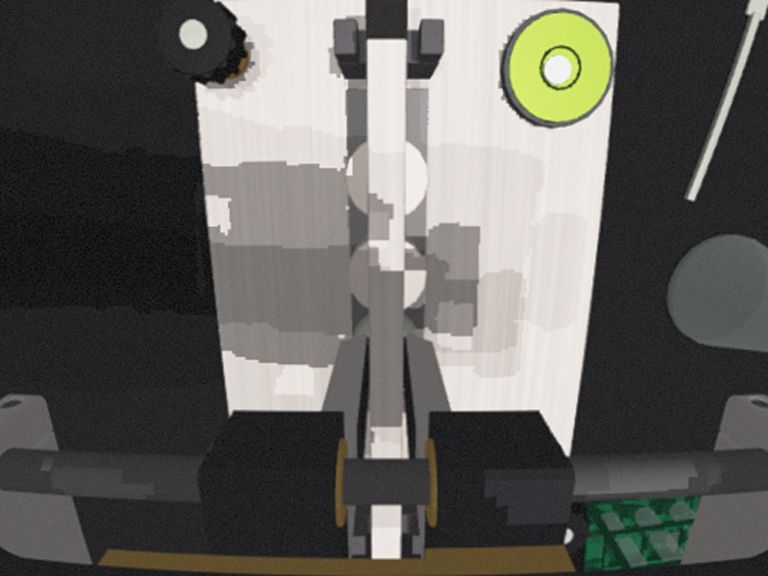

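View pics/s18.png

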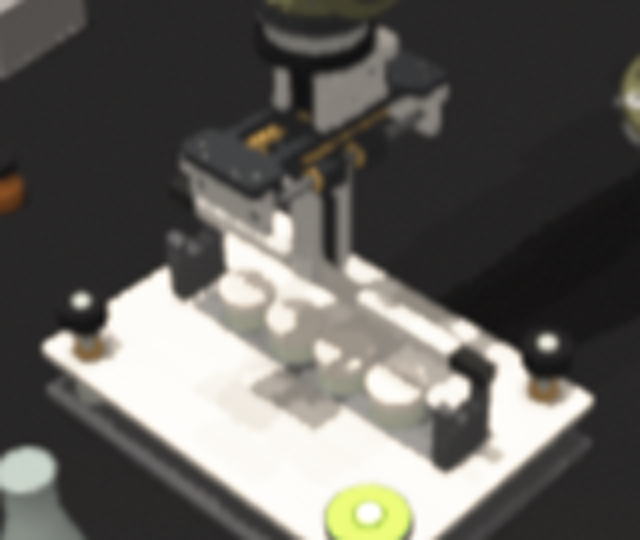

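>>> jog_arm(
  commands=[
    [0, 0, -0.01, 0, 0, 0, 0.05],
    [0, 0, -0.02, 0, 0, 0, 0.05],
    [0, 0, -0.028, 0, 0, 0, 0.05],
    [0, 0, -0.032, 0, 0, 0, 0.05],
    [0, 0, -0.034, 0, 0, 0, 0.05],
    [0, 0, -0.034, 0, 0, 0, 0.05],
    [0, 0, -0.034, 0, 0, 0, 0.05],
    [0, 0, -0.034, 0, 0, 0, 0.05],
    [0, 0, -0.034, 0, 0, 0, 0.05],
    [0, 0, -0.034, 0, 0, 0, 0.05],
  ],
)

```text
clock: 45.3
eef_pos: [569.0, -17.5, 100.0]
eef_rot: [3.141, -0.0, 1.56]
wrist_force: [0.4, -0.3, -2.1]
finger_gap: 13.4
```

```bash
python3 look.py wrist w19
```

```text
45.35 [569.  -17.5 100. ] [ 3.142 -0.     1.56 ] [-0.1   0.45  1.58  0.    1.12 -0.08] [-0.   0.4 -1.7] [-0.1  -0.08 -0.02] 13.8
tcp px [[260. 235.]]
```

View pics/w19.png

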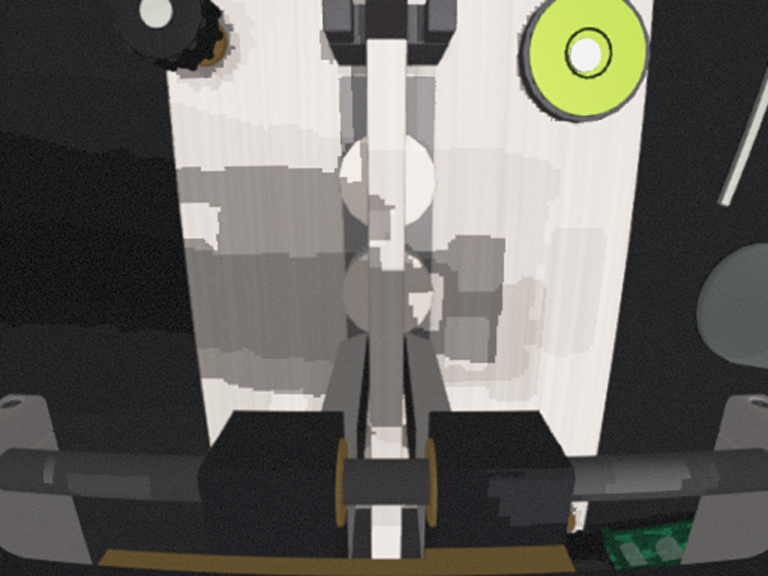

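>>> jog_arm(
  commands=[
    [0, 0, -0.001, 0, 0, 0, 0.05],
    [0, 0, -0.001, 0, 0, 0, 0.05],
    [0, 0, -0.001, 0, 0, 0, 0.25],
    [0, 0, -0.001, 0, 0, 0, 0.45],
    [0, 0, -0.001, 0, 0, 0, 0.5],
    [0, 0, 0, 0, 0, 0, 0.5],
    [0, 0, 0.03, 0, 0, 0, 0.5],
    [0, 0, 0.08, 0, 0, 0, 0.5],
    [0, 0, 0.13, 0, 0, 0, 0.5],
    [0, 0, 0.18, 0, 0, 0, 0.5],
  ],
)

```text
clock: 46.6
eef_pos: [568.8, -17.5, 281.8]
eef_rot: [3.141, 0.0, 1.56]
wrist_force: [0.7, -0.0, 0.2]
finger_gap: 47.3
```

>>> jog_arm(
  commands=[
    [-0.04, -0.02, 0.02, 0, 0, 0, 0.5],
    [-0.08, -0.06, 0.03, 0, 0, 0, 0.5],
    [-0.1, -0.11, 0.03, 0, 0, 0, 0.5],
    [-0.12, -0.16, 0.03, 0, 0, 0, 0.5],
    [-0.13, -0.21, 0.03, 0, 0, 0, 0.5],
    [-0.14, -0.26, 0.03, 0, 0, 0, 0.5],
    [-0.14, -0.3, 0.03, 0, 0, 0, 0.5],
    [-0.14, -0.3, 0.03, 0, 0, 0, 0.5],
    [-0.14, -0.3, 0.03, 0, 0, 0, 0.5],
    [-0.14, -0.3, 0.03, 0, 0, 0, 0.5],
  ],
)

```text
clock: 47.85
eef_pos: [429.3, -316.6, 310.3]
eef_rot: [3.141, 0.0, 1.561]
wrist_force: [0.5, 0.0, -0.7]
finger_gap: 47.1
```

```bash
python3 look.py wrist w20; python3 look.py top t20 190,105,450,265 3; python3 look.py scene s20 150,110,310,265 4
```

```text
47.9 [ 429.3 -316.6  310.3] [3.141 0.    1.561] [-0.7   0.2   1.4   0.    1.54 -0.69] [ 0.4  0.9 -0.4] [-0.01 -0.07  0.02] 47.4
tcp px [[260. 235.]]
47.95 [ 429.3 -316.7  310.3] [3.141 0.    1.561] [-0.7   0.2   1.4   0.    1.54 -0.69] [ 1.1  0.3 -0.6] [-0.03 -0.07  0.04] 47.2
48.0 [ 429.2 -316.9  310.2] [3.141 0.    1.561] [-0.7   0.2   1.4  -0.    1.54 -0.69] [ 0.2 -1.3 -0.4] [-0.03 -0.06 -0.03] 47.0
```

View pics/w20.png

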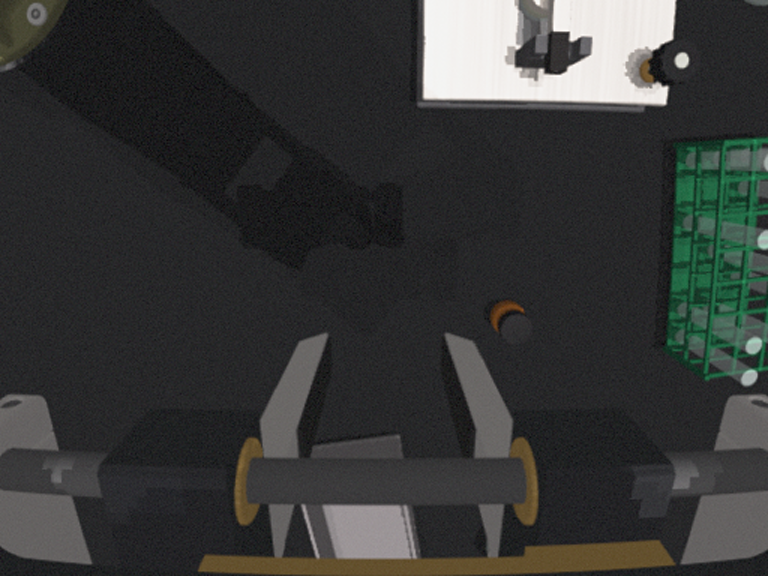

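View pics/t20.png

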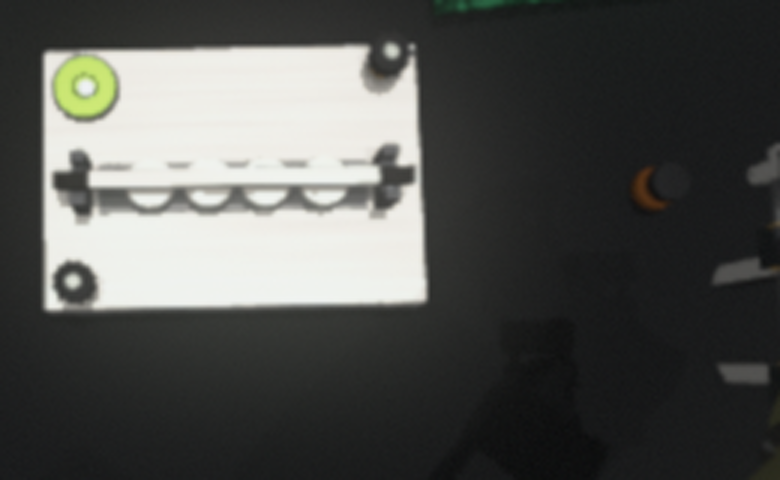

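View pics/s20.png

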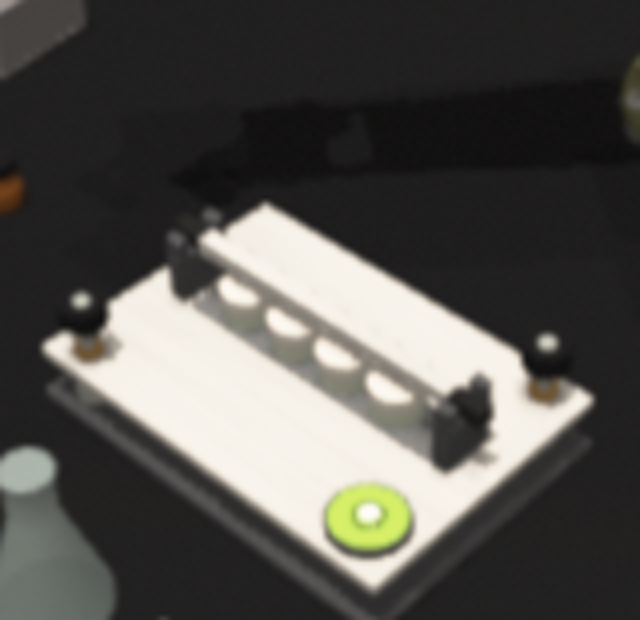

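```bash
python3 - <<'E'
from h import *
import pickle
t=pickle.load(open('t20.pkl','rb'))[0]
f=lambda x,y:(190+x/3-.33,105+y/3-.33)
B=onz(t,[f(90,180),f(380,176.5)],109); print("bar",B.round(1),B.mean(0).round(1))
Po=onz(t,[f(81,181),f(387,180)],112); print("posts",Po.round(1),Po.mean(0).round(1))
b,v=onz(t,[f(86.5,88),f(85.5,87.5)],66); print("bubble",(b-v).round(1))
E
python3 -c "
from h import *;import pickle
save(pickle.load(open('t20.pkl','rb'))[0],'t20v',(200,115,240,155),12); save(pickle.load(open('t20.pkl','rb'))[0],'t20f')"
```

```text
bar [[ 569.   101.7  109. ]
 [ 565.2 -137.7  109. ]] [567.1 -18.  109. ]
posts [[ 567.8  108.9  112. ]
 [ 561.6 -142.8  112. ]] [564.7 -17.  112. ]
bubble [-0.5 -0.9  0. ]
```

View pics/t20v.png

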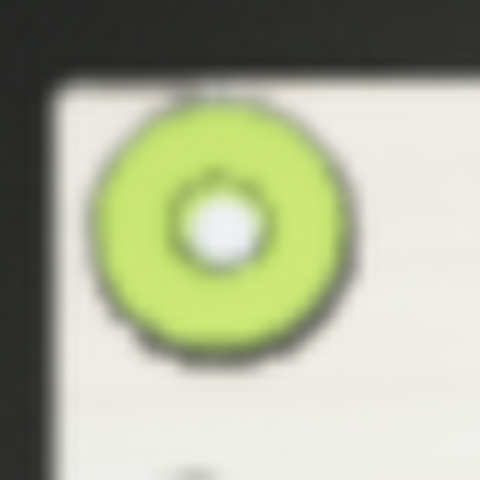

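View pics/t20f.png

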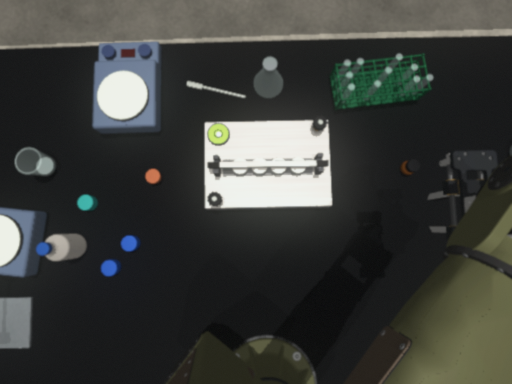

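>>> jog_arm(
  commands=[
    [0.03, 0.04, 0, 0, 0, 0, 0.5],
    [0.06, 0.085, 0, 0, 0, 0, 0.5],
    [0.085, 0.13, 0, 0, 0, 0, 0.5],
    [0.11, 0.175, 0, 0, 0, 0, 0.5],
    [0.14, 0.22, 0, 0, 0, 0, 0.5],
    [0.17, 0.265, 0, 0, 0, 0, 0.5],
    [0.2, 0.31, -0.03, 0, 0, 0, 0.5],
    [0.226, 0.347, -0.06, 0, 0, 0, 0.5],
    [0.226, 0.347, -0.09, 0, 0, 0, 0.5],
    [0.226, 0.347, -0.09, 0, 0, 0, 0.5],
  ],
)

```text
clock: 49.25
eef_pos: [654.2, 30.2, 217.7]
eef_rot: [-3.137, 0.0, 1.561]
wrist_force: [0.6, 0.5, 0.6]
finger_gap: 47.1
```

>>> jog_arm(
  commands=[
    [0, 0, 0, 0, 0, 0, 0.5],
    [0, 0, 0, 0, 0, 0, 0.5],
    [0, 0, 0, 0, 0, 0, 0.5],
    [0, 0, 0, 0, 0, 0, 0.5],
    [0, 0, 0, 0, 0, 0, 0.5],
    [0, 0, 0, 0, 0, 0, 0.5],
    [0, 0, 0, 0, 0, 0, 0.5],
    [0, 0, 0, 0, 0, 0, 0.5],
    [0, 0, 0, 0, 0, 0, 0.5],
    [0, 0, 0, 0, 0, 0, 0.5],
  ],
)

```text
clock: 50.5
eef_pos: [655.0, 29.5, 219.9]
eef_rot: [-3.142, -0.0, 1.56]
wrist_force: [0.1, -0.1, 0.4]
finger_gap: 47.1
```

```bash
python3 look.py wrist w21
python3 - <<'E'
from h import *
import pickle
c,s=pickle.load(open('w21.pkl','rb'))
x,y=proj(c,(659,108,65))[0].round().astype(int); x0,y0=max(0,x-50),max(0,y-50)
save(c,'w21v',(x0,y0,x0+100,y0+100),6)
im=c["pixels"]; hsv=cv2.cvtColor(im,cv2.COLOR_BGR2HSV)
R=np.s_[y0:y0+100,x0:x0+100]
hs=hsv[R]
green=((hs[...,0]>25)&(hs[...,0]<45)&(hs[...,1]>60)).astype(np.uint8)
cn=max(cv2.findContours(green,cv2.RETR_EXTERNAL,cv2.CHAIN_APPROX_NONE)[0],key=cv2.contourArea)
e=cv2.fitEllipse(cn); print("face",e)
inside=np.zeros_like(green); cv2.drawContours(inside,[cn],-1,1,-1); inside=cv2.erode(inside,np.ones((9,9)))
bub=((hs[...,1]<60)&(hs[...,2]>190)&(inside>0)).astype(np.uint8)
n,l,st,ce=cv2.connectedComponentsWithStats(bub); i=1+st[1:,4].argmax(); print("bubble",ce[i],st[i])
dark=((hs[...,2]<130)&(inside>0)).astype(np.uint8); p=np.argwhere(dark)[:,::-1].astype(np.float32); 
er=cv2.fitEllipse(p); print("ring",er)
P=onz(c,[(x0+ce[i][0],y0+ce[i][1]),(x0+e[0][0],y0+e[0][1]),(x0+er[0][0],y0+er[0][1])],66); print(P.round(1)); print("off face",(P[0]-P[1]).round(2),"off ring",(P[0]-P[2]).round(2))
E
```

```text
50.55 [655.   29.5 219.9] [-3.142 -0.     1.56 ] [-0.01  0.53  1.16  0.    1.45  0.  ] [-0.3 -0.2  0.3] [-0.06 -0.02  0.02] 47.0
tcp px [[260. 235.]]
face ((49.993289947509766, 48.42665100097656), (50.20127868652344, 51.541465759277344), 178.33316040039062)
bubble [48.41216216 49.81756757] [ 42  43  14  14 148]
ring ((50.01353454589844, 48.63151931762695), (19.27518653869629, 19.491741180419922), 166.66021728515625)
[[657.8 108.6  66. ]
 [659.5 110.1  66. ]
 [659.5 109.9  66. ]]
off face [-1.7  -1.43  0.  ] off ring [-1.72 -1.22  0.  ]
```

View pics/w21v.png

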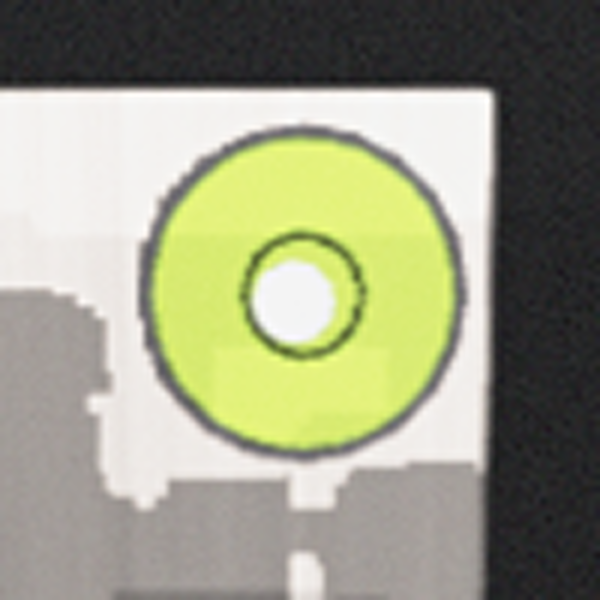

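View pics/w21.png

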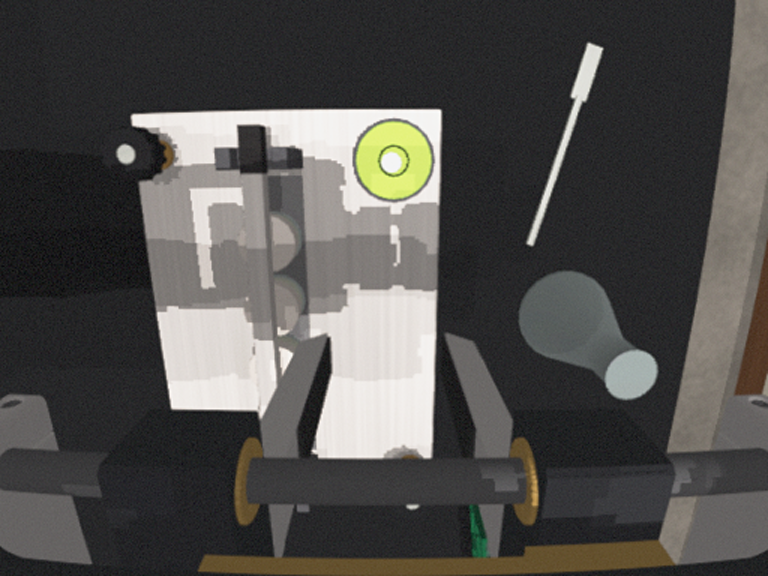

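```bash
cat > bub.py <<'E'
from h import *
def bub(c):
    x,y=proj(c,(659,109,66))[0].round().astype(int); x0,y0=max(0,x-60),max(0,y-60); hs=cv2.cvtColor(c["pixels"],cv2.COLOR_BGR2HSV)[y0:y+60,x0:x+60]
    g=((hs[...,0]>25)&(hs[...,0]<45)&(hs[...,1]>60)).astype(np.uint8)
    cn=max(cv2.findContours(g,cv2.RETR_EXTERNAL,cv2.CHAIN_APPROX_NONE)[0],key=cv2.contourArea); e=cv2.fitEllipse(cn)
    I=np.zeros_like(g); cv2.drawContours(I,[cn],-1,1,-1); I=cv2.erode(I,np.ones((9,9)))
    b=((hs[...,1]<60)&(hs[...,2]>190)&(I>0)).astype(np.uint8); n,l,st,ce=cv2.connectedComponentsWithStats(b); i=1+st[1:,4].argmax()
    P=onz(c,[ce[i]+[x0,y0],np.array(e[0])+[x0,y0]],66); return (P[0]-P[1])[:2].round(2)
E
python3 - <<'E'
from bub import *
import pickle
for n in "w2 w6 w8 w16 w18 w19 w21 t11 t13 t15 t17 t20".split():
    try:
        c,s=pickle.load(open(n+'.pkl','rb')); print(n,round(s["clock"],1),bub(c))
    except Exception as e: print(n,e)
E
```

```text
w2 1.6 [-12.42   6.68]
w6 8.1 [-0.04  6.22]
w8 13.2 [-0.23 -0.27]
w16 37.6 [-0.56 -1.92]
w18 44.0 [-1.01 -1.2 ]
w19 45.4 [-0.86 -0.03]
w21 50.5 [-1.7  -1.43]
t11 20.9 [0.05 0.11]
t13 27.4 [-0.1 -0.2]
t15 33.8 [-0.04 -0.11]
t17 40.2 [-1.06 -1.31]
t20 48.0 [-1.06 -1.3 ]
```

```bash
python3 look.py scene s22 150,110,310,265 4
```

```text
50.6 [655.   29.5 219.9] [-3.142 -0.     1.56 ] [-0.01  0.53  1.16  0.    1.45  0.  ] [0.6 0.7 0.2] [-0.04 -0.13 -0.06] 46.9
```

View pics/s22.png

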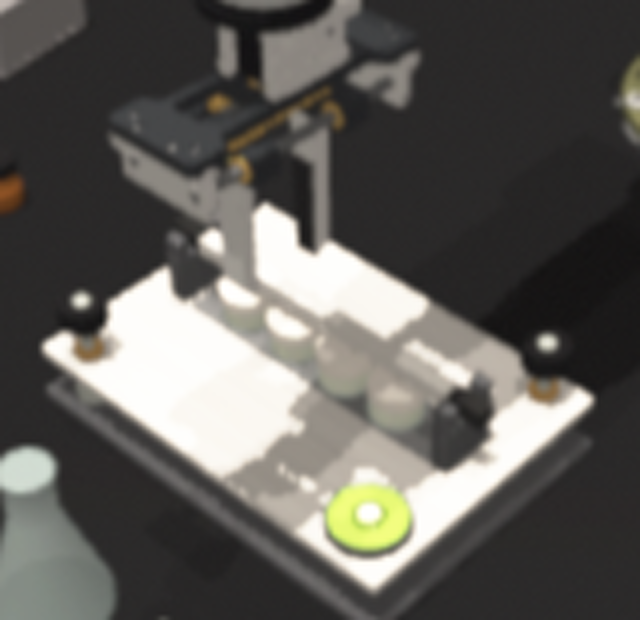

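The final view shows the four dishes upright under the bar, the bar seated in both forks, and the bubble inside the ring. The gripper is well above everything.

```bash
python3 -c "
from cell import manip
print(manip.sign_off())"
```

```text
the job is handed in; nothing more can be done
None
```

I levelled the platform, stood all four white-lidded dishes on the grey strip, and laid the bar in both forks. I handed the job in at about 51 s. `sign_off` gave no verdict.

- **Levelling:** I turned the far knob about 2.34 rad clockwise and the near knob about 1.8 rad counter-clockwise. The bubble was then within about 0.4 mm of centre.
- **Dishes:** they stand about 49 mm apart, upright and close to the strip's centre line (2–3 mm by the last top view before the bar went on). I left the blue and turquoise look-alikes, the bung and the jar alone. I saw no dish get knocked aside.
- **Bar:** it is about 1 mm off centre lengthwise. Crosswise it measures about 2 mm from the fork line.
- **Bubble at the end:** it moved when the fourth dish went on, and stayed the same when the bar was added. The top camera puts it 1.7 mm from centre and the wrist camera 2.2 mm. The two disagree slightly, but both are inside the 3 mm limit and the whole bubble is inside the ring. I did not trim it further.

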